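Put the vee block away and walk the sticking well cover shut

ROBOT

A 7-joint arm with a two-finger parallel gripper is mounted at the origin on a cart in front of the work surface, level with it; the furniture and walls round the work are solid. World frame = base frame: x ahead of the robot, y to its left, z up, the work surface at z = 0. Lengths are in m, angles in rad, forces in N, time in s.
With the tool pointing down it reaches from about 0.35 to 0.9 m from the base axis. Payload 8.1 kg.
Tool frame: the origin (TCP) lies at the very end of the fingers, on their centre line; the grasp point (between the pads) lies 19 mm behind it (grip_point_offset is the distance from the TCP to the grasp point, in m); z points along the fingers, x is the direction in which the jaws open and shut, and the axes are right-handed (so a half turn about z gives the same grasp; the last joint's range is limited). The gripper opens to 92 mm and grips with 3 to 60 N. Pads are 19 mm wide; open, the fingers measure 130 mm over their backs; the gripper's body (75 mm by 190 mm) begins 47 mm behind the grasp point.
Start: joints at [1.039, 0.434, 0.025, 1.573, -0.012, 1.134, -0.075], TCP at [0.26, -0.568, 0.227] pointing down, gripper open.
Joint ranges: [-2.62, 2.62], [-0.44, 2.09], [-1.27, 1.32], [0.08, 2.57], [-1.32, 4.46], [0.12, 2], [-2.74, 2.74]. Speed limits (rad/s): [2.22, 2.22, 3.01, 3.01, 3.14, 3.14, 3.14].

INTERFACE

Orientations are given as a rotation vector (axis times angle).
In Python, from cell import observe, get_image, camera_model, sign_off, grip_point_offset gives the robot as it stands.
- The arm moves only by the tool play_rows, never from a script. Its argument "rows" is a list of rows, each a list of 7 numbers: the shift along the tool's x, y, z as a fraction of full scale, then the turn, a rotation vector about the tool's x, y, z as a fraction of full scale, then the closure, from -1 (fully open) to 1 (shut). A call has 1 to 5 rows; each row shifts and turns the pose as measured when the row begins, along the tool's axes as they then stand; what a row does not reach is not made up. Full scale, the value 1, is 0.15 m for a shift and 0.5 rad for a turn. A row lasts 1/10 s, in which the tool goes at most 50 mm and 8.59 degrees, less where a joint would pass 70% of its speed; a pose out of reach is approached as far as the arm can. A call with a number of a shift or a turn outside -1 to 1 is refused whole. A call with a gripper value outside its range is refused whole. The fingers move at their own pace and stop on an object; "force" is the grip in N (left out, the last holds). Time passes only in rows, so rows that do not move let the fingers close. It gives the time, the measured TCP pose, the force and the opening at its end, in the units of the state.
- observe(): the state, without advancing time (a new reading comes with each control period).
- get_image(name): name is "scene" or "side" or "wrist"; returns the picture (420x560x3 uint8, blue, green, red); there is no depth.
- camera_model(name): a dict with "K" (3x3 intrinsics, pixels), "R" (3x3) and "t" (3): a world point X has camera coordinates R X + t. Camera axes: x right, y down, z forward; pixel columns grow to the right and rows downward; lengths in m; the calibration is good to about 2 mm. The wrist camera is an equidistant fisheye: a pixel r from the principal point sees the ray r / f radians off the axis. A picture is of the moment at which its call begins: read the wrist's pose just before it. camera_model takes no time and is no camera call; for the wrist camera it gives the pose at the moment of the call.
- sign_off(): hands the job in, once; it reports no verdict.
The state is a dict: "clock": time; "joints": joint angles; "dq": joint speeds; "joint_efforts": joint torques, N m; "position": TCP position; "ee_rot": TCP orientation; "force": force on the tool from outside, world axes, zero at the start; "ft_torque": the same for the moment, N m; "width": opening from 0.0 (shut) to 1.0 (fully open).
Only numpy, scipy, OpenCV 4.12 (cv2) and the standard library are available. Lean on these libraries where they do the work, as an engineer would, in place of code of your own. Each camera call takes 0.05 s, during which the arm holds its last target.

TASK

Put the vee block into the open well of the grey tool box, standing on its base, then slide the box's cover fully shut over it, home against the far wall at both ends. The cover sticks: it jams askew in its track when it is pushed far at one end, so work it along with short pushes at the left and right thumb catch in turn. Leave the bearing ring and the little pivot block where they stand.

Things in the scene. Friction and masses are not known exactly. Their poses are not given: they have to be found in the camera images.
- tool_box: Grey steel box fixed to the bench, 170 (x) x 270 (y) x 56.5 mm high; origin under its centre, its x away from the robot (the way the cover shuts), y left. The 4 mm deck (top z = 56.5 mm) has a mouth over the well, x 12 to 74, y -60 to 60 mm, and a slot for the stem of each catch, x -56 to 60, |y| 76 to 108 mm. Below, the well is open over x 7 to 78, y -74 to 74 mm.
- well_floor (a point): The middle of the well's floor: box frame x = 42.5, y = 0, z = 4 mm. The well is 40 mm deep, from this floor up to the cover's underside.
- cover: Loose aluminium plate 70 (x) x 242 (y) x 6 mm, about 0.5 kg, in channels under the deck; origin at the middle of its underside, 44 mm above the bench, axes as the box's. It starts at box x -43 to -32 mm, is home at x = 43 mm against the far wall. 2 mm of play at each end lets it turn 5 to 7 degrees (one catch 17 to 24 mm ahead) before it jams. Only its catches can be pushed.
- catch_left (a point): Top of the cover's left (+y) thumb catch, a low steel wedge above the deck: upright near face, 62 mm wide at its foot and 8 at its top, 6 mm nearer (box -x) than this point; the other faces slope at about 30 degrees, so it can be pushed but not gripped. Foot 58, top 75 mm above the bench; x = 0, y = 92, z = 31 mm in the cover's frame. It is pushed in box +x; shut: box x = 43 mm.
- catch_right (a point): The same for the right thumb catch, at y = -92 mm in the cover's frame.
- vee_block: Grey ground steel block 45 x 44 x 34 mm high with a vee groove along its top, 0.38 kg, standing on the bench right of the box; origin at the middle of its base, z up. It is turned in its own frame: the groove and the two full side faces (44 mm apart) run along the direction 20 degrees from its x towards its y; it can also be gripped over its ends (45 mm).
- inner_race: Bystander: grey steel bearing ring, 33 mm across, 16 mm high; origin at the middle of its underside.
- pivot_block: Bystander: small grey steel block with a round boss on top, 18 x 20 x 28 mm; origin at the middle of its underside.
Mind the look-alikes: they are no part of the job. Leave any green look-alike of the vee_block alone.

How it is judged:
On the way, in this order (a step that is already met when the one before it is completed fails the run):
1. the vee block stands in the well and is let go (x of vee_block in the frame of tool_box between 0.01 and 0.078 m and y of vee_block in the frame of tool_box between -0.075 and 0.075 m and z of vee_block in the frame of tool_box below 0.01 m and angle between vee_block's own z axis and vertical below 0.2 rad and contact force between vee_block and the fingers below 0.3 N), for 0.2 s.
2. the cover is home at both ends (x of each of catch_left, catch_right in the frame of tool_box above 0.039 m), for 0.2 s.
At the end, for the whole second after the job is handed in: The vee block stands on its base (within 11 degrees) on the floor of the well under the cover, and both catches are within 4 mm of their shut position (box x = 43 mm); block and cover are at rest (all of step 2 and x of vee_block in the frame of tool_box between 0.01 and 0.078 m and y of vee_block in the frame of tool_box between -0.075 and 0.075 m and z of vee_block in the frame of tool_box below 0.01 m and angle between vee_block's own z axis and vertical below 0.2 rad and linear speed of each of cover, vee_block below 0.02 m/s); the robot touches nothing.
It fails at once if the bearing ring or the pivot block is moved by more than 30 mm (distance of any of inner_race, pivot_block from where it was at the start of the episode above 0.03 m).
It also fails if it takes over 70 s, if anything falls off the work surface, if the arm or the gripper's body presses on something with over 40 N, if the wrist force passes 120 N, or if a joint passes its speed limit or range.

## Working session

There is one attempt and no reset: what is moved stays moved. The work goes in short steps, Python scripts to look and compute and a tool call to move; the robot and the scene stay as the last step left them, time stands still between calls to the robot, and variables do not carry over. Pictures are saved under pics/ and viewed, and the job is handed in when it is done.

Besides the shell and the picture viewer there is one more tool, called by a JSON object that holds its "method" and its "body", one argument or row to a line. play_rows: Moves the arm, as the interface text tells. Its arguments: {"type":"object","properties":{"rows":{"type":"array","items":{"type":"array","items":{"type":"number"}}},"force":{"type":"number"}},"required":["rows"]}

```bash
ls; mkdir -p pics
python3 - <<'E'
from cell import *
import cv2
print(observe())
print(grip_point_offset)
for n in("scene","side","wrist"):
    m=camera_model(n);print(n,m)
    cv2.imwrite(f"pics/a_{n}.png",get_image(n))
E
```

```text
pics
{'clock': 0.0, 'joints': array([ 1.039405  ,  0.43518705,  0.02498337,  1.5740947 , -0.01162776,
        1.13396938, -0.07509826]), 'dq': array([-0.00046683,  0.00038721, -0.00118879,  0.00077869, -0.00092651,
       -0.00023492, -0.00054687]), 'joint_efforts': array([ 4.50104599e-04, -6.67853880e+01,  9.85116474e-01, -3.14470375e+01,
       -6.04697247e-02,  4.26359545e-02,  1.50686756e-04]), 'position': array([ 0.25960128, -0.56798579,  0.22596832]), 'ee_rot': array([-2.64252924e+00,  1.69768462e+00,  2.09242559e-03]), 'force': array([ 0.12584269,  0.08692104, -0.04248141]), 'ft_torque': array([ 0.02448532,  0.04805171, -0.02667952]), 'width': 1.0000368753576305}
0.0188
scene {'K': array([[448.73988773,   0.        , 287.8224486 ],
       [  0.        , 448.73988773, 203.71902282],
       [  0.        ,   0.        ,   1.        ]]), 'R': array([[-4.99786781e-01, -8.66148397e-01,  3.58717417e-04],
       [-3.77255247e-01,  2.17311779e-01, -9.00252226e-01],
       [ 7.79674068e-01, -4.50069490e-01, -4.35368582e-01]]), 't': array([0.34307516, 0.24468859, 0.58319561])}
side {'K': array([[401.09814193,   0.        , 279.41288433],
       [  0.        , 401.09814193, 211.74253617],
       [  0.        ,   0.        ,   1.        ]]), 'R': array([[ 0.6248343 , -0.78054343, -0.01827708],
       [-0.54929119, -0.42283705, -0.72075518],
       [ 0.55485249,  0.460392  , -0.69294872]]), 't': array([-0.27379669,  0.4021178 ,  0.55929066])}
wrist {'K': array([[325.1922621 ,   0.        , 278.46537742],
       [  0.        , 325.1922621 , 210.74448267],
       [  0.        ,   0.        ,   1.        ]]), 'R': array([[ 4.15787815e-01, -9.09461525e-01, -4.77797656e-04],
       [-8.77850830e-01, -4.01473227e-01,  2.61145878e-01],
       [-2.37693951e-01, -1.08161839e-01, -9.65299229e-01]]), 't': array([-0.62418147, -0.0325696 ,  0.38931924])}
```

View pics/a_scene.png

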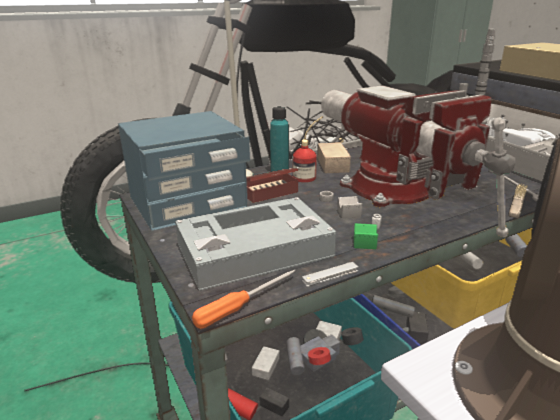

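View pics/a_side.png

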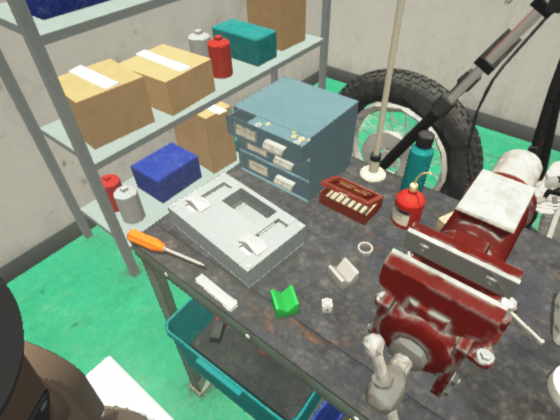

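View pics/a_wrist.png

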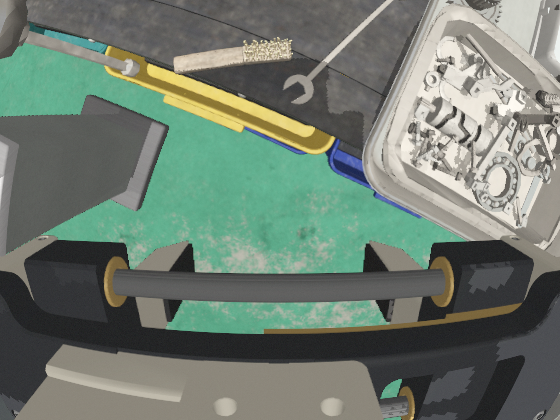

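The scene picture shows the box at about (255,240), with the catches at (212,243) and (303,222). Two things could be the vee block: the grey one at scene (348,207) / side (344,274), and the green one at scene (366,236) / side (285,301). The grey one fits the description and the green one is the look-alike. The ring is at scene (327,196) and the pivot block at scene (377,220). I'll confirm with enlarged crops.

Run:
```python
import cv2,numpy as np
a=cv2.imread("pics/a_scene.png")[160:300,160:400]
b=cv2.imread("pics/a_side.png")[165:325,155:385]
cv2.imwrite("pics/c1.png",cv2.resize(a,None,fx=3.3,fy=3.3,interpolation=cv2.INTER_CUBIC))
cv2.imwrite("pics/c2.png",cv2.resize(b,None,fx=3.4,fy=3.4,interpolation=cv2.INTER_CUBIC))
```

```text
(no output)
```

View pics/c1.png

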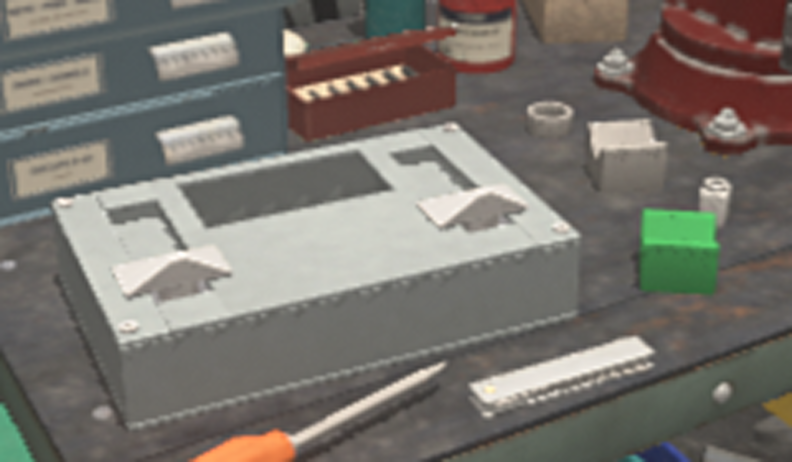

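View pics/c2.png

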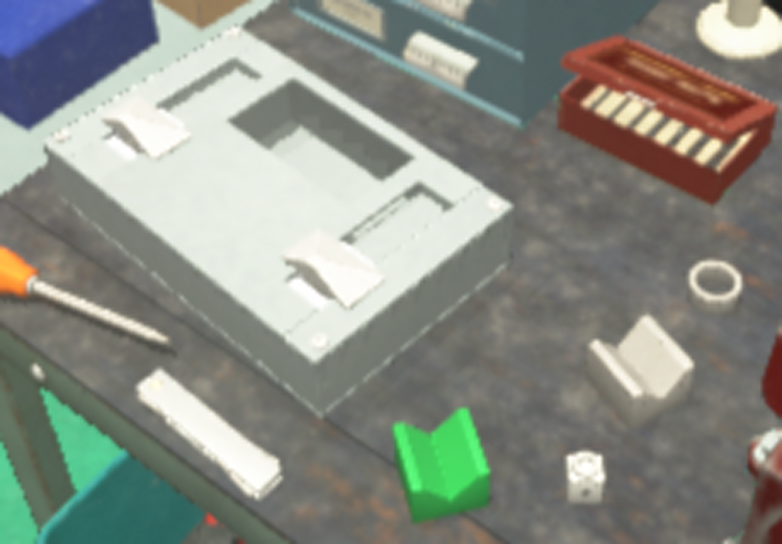

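The crops confirm it: the block with the vee groove in plain grey steel at scene (348,207) is the target. The green block, the pivot block and the ring are clearly separate from it. Next I'll measure.

```bash
cat > h.py <<'E'
import numpy as np,cv2
from cell import *
from scipy.spatial.transform import Rotation as Ro
def ray(m,p):
    K,R,t=m["K"],m["R"],m["t"]
    d=np.array([(p[0]-K[0,2])/K[0,0],(p[1]-K[1,2])/K[1,1],1.])
    return -R.T@t, R.T@d
def rayf(m,p):
    K,R,t=m["K"],m["R"],m["t"]
    u=np.array([p[0]-K[0,2],p[1]-K[1,2]]);r=np.hypot(*u);th=r/K[0,0]
    d=np.array([*(u/max(r,1e-9)*np.sin(th)),np.cos(th)])
    return -R.T@t, R.T@d
def pl(cd,z):
    c,d=cd; return c+d*(z-c[2])/d[2]
def tri(a,b):
    (c1,d1),(c2,d2)=a,b
    s=np.linalg.lstsq(np.stack([d1,-d2],1),c2-c1,rcond=None)[0]
    p,q=c1+s[0]*d1,c2+s[1]*d2
    return (p+q)/2,np.linalg.norm(p-q)
def crop(src,dst,x0,y0,w,h,f):
    cv2.imwrite(dst,cv2.resize(cv2.imread(src)[y0:y0+h,x0:x0+w],None,fx=f,fy=f,interpolation=cv2.INTER_CUBIC))
E
python3 - <<'E'
from h import *
ms,md=camera_model("scene"),camera_model("side")
print("cams",pl(ray(ms,(0,0)),0)*0-ms["R"].T@ms["t"],-md["R"].T@md["t"])
S=dict(fl=(53,200),fr=(440,125),nr=(580,237),nl=(127,345))
D=dict(fl=(235,28),fr=(513,207),nr=(320,360),nl=(45,150))
for k in S:
    s=np.array(S[k])/3.3+160; d=np.array(D[k])/3.4+[155,165]
    print(k,pl(ray(ms,s),.0565),pl(ray(md,d),.0565),tri(ray(ms,s),ray(md,d)))
for n,s,d in (("vee base-ish",(625,190),(645,420)),("ring",(550,125),(715,290)),("pivot",(714,222),(585,495)),("green",(680,290),(440,515))):
    s=np.array(s)/3.3+160; d=np.array(d)/3.4+[155,165]
    print(n,pl(ray(ms,s),.0),pl(ray(md,d),.0))
crop("pics/a_scene.png","pics/d1.png",310,180,90,70,8)
crop("pics/a_side.png","pics/d2.png",310,235,75,80,7)
E
```

```text
cams [-0.19092801  0.50645884  0.47406342] [ 0.08163351 -0.30117284  0.67238403]
fl [0.60085311 0.30523678 0.0565    ] [0.598591   0.30217845 0.0565    ] (array([0.60093319, 0.30465859, 0.0552732 ]), np.float64(0.0022599495534279795))
fr [0.57633853 0.04958114 0.0565    ] [0.57525832 0.03603634 0.0565    ] (array([0.58472559, 0.04241134, 0.04893564]), np.float64(0.005844305290779307))
nr [0.40578767 0.05723387 0.0565    ] [0.41099552 0.05160496 0.0565    ] (array([0.41215749, 0.05313302, 0.05287117]), np.float64(0.0015200637068934662))
nl [0.42930098 0.32056681 0.0565    ] [0.42894542 0.31141769 0.0565    ] (array([0.43352803, 0.31827629, 0.0516131 ]), np.float64(0.0036784190493203634))
vee base-ish [ 5.25051323e-01 -6.90309141e-02  5.55111512e-17] [ 5.26238296e-01 -9.76755228e-02  1.11022302e-16]
ring [ 0.63866536 -0.08427153  0.        ] [ 0.63966811 -0.07946223  0.        ]
pivot [ 0.45870068 -0.09238336  0.        ] [ 0.46200122 -0.0981888   0.        ]
green [ 0.40213788 -0.0180962   0.        ] [ 0.4014494  -0.04159304  0.        ]
```

View pics/d1.png

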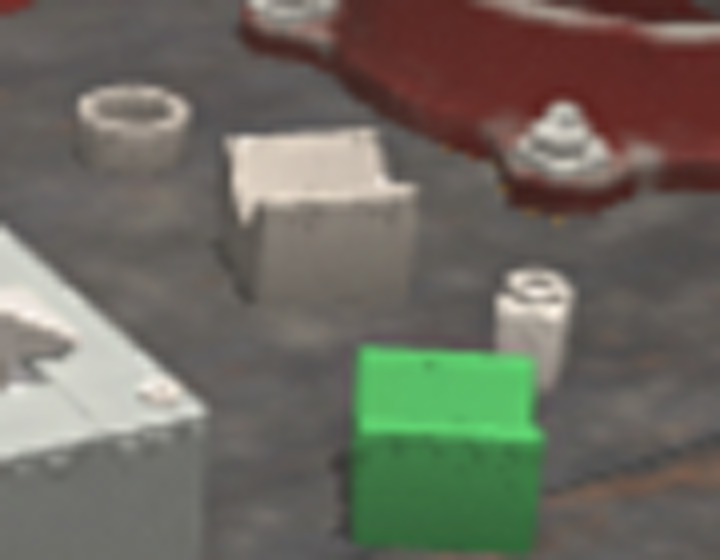

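View pics/d2.png

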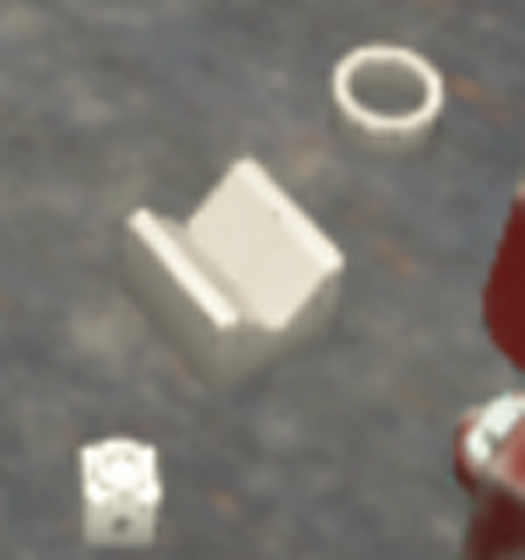

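Run:
```python
from h import *
ms,md=camera_model("scene"),camera_model("side")
D=np.array([(128,218),(222,328),(345,260),(253,158)])/7+[310,235]
P=np.array([pl(ray(md,d),.034)[:2] for d in D])
print(P,P.mean(0)); 
for i in range(4): e=P[(i+1)%4]-P[i]; print(np.linalg.norm(e),np.degrees(np.arctan2(e[1],e[0])))
S=np.array([(228,137),(378,130),(415,188),(255,200)])/8+[310,180]
P=np.array([pl(ray(ms,d),.034)[:2] for d in S])
print(P,P.mean(0)); 
for i in range(4): e=P[(i+1)%4]-P[i]; print(np.linalg.norm(e),np.degrees(np.arctan2(e[1],e[0])))
o=observe()
print(Ro.from_rotvec(o["ee_rot"]).as_matrix())
m=camera_model("wrist");Rt=Ro.from_rotvec(o["ee_rot"]).as_matrix()
print("cam in tool",Rt.T@(-m["R"].T@m["t"]-o["position"]), Rt.T@m["R"].T)
```

```text
[[ 0.52965849 -0.05325533]
 [ 0.51346301 -0.09512808]
 [ 0.55464846 -0.10985842]
 [ 0.57049948 -0.06969899]] [ 0.54206736 -0.08198521]
0.044895665195965544 -111.14539794182959
0.0437404192139609 -19.680035991808456
0.04317446492025067 68.46074123013379
0.04402703955100223 158.06898296162757
[[ 0.56886318 -0.06807411]
 [ 0.55097013 -0.10882767]
 [ 0.51478219 -0.09373463]
 [ 0.53102483 -0.05006339]] [ 0.54141008 -0.08017495]
0.04450857440534001 -113.7041166240165
0.039209266996771165 157.36027474431552
0.04659399548837714 69.59833654885072
0.04190617465509336 -25.454032686433056
[[ 4.15704667e-01 -9.09499458e-01 -6.04764165e-04]
 [-9.09498906e-01 -4.15705086e-01  1.01070269e-03]
 [-1.17063709e-03  1.29878523e-04 -9.99999306e-01]]
cam in tool [-0.00040415 -0.07027667 -0.15798335] [[ 9.99999582e-01 -1.51545296e-04  9.01214591e-04]
 [-8.89273202e-05  9.65337985e-01  2.61003002e-01]
 [-9.09530455e-04 -2.61002974e-01  9.65337568e-01]]
```

Run:
```python
from h import *
crop("pics/a_scene.png","pics/e1.png",310,70,250,180,3.2)
crop("pics/a_side.png","pics/e2.png",320,140,240,270,2.2)
```

```text
(no output)
```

View pics/e1.png

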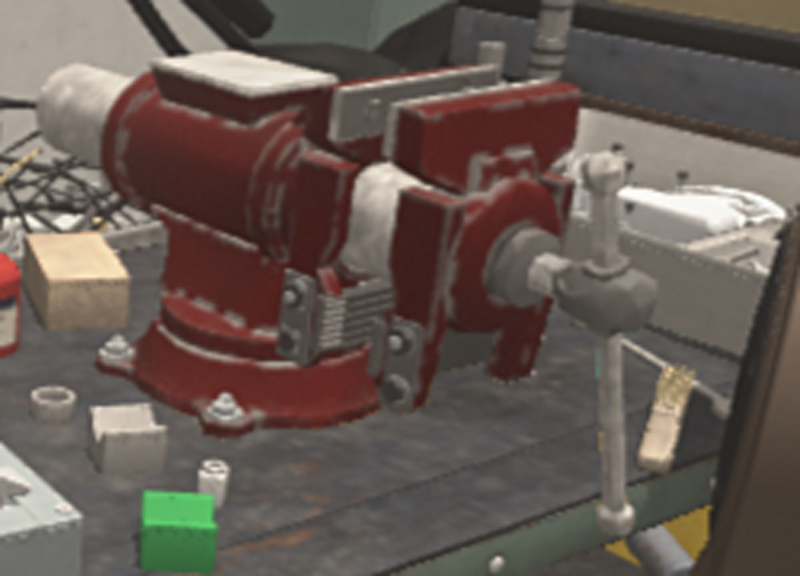

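View pics/e2.png

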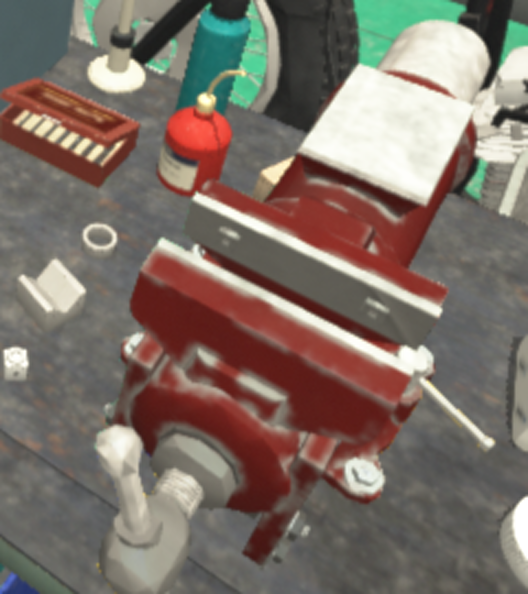

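Run:
```python
from h import *
ms,md=camera_model("scene"),camera_model("side")
for n,s,d in (("nearjaw",(395,105),(160,240)),("nearjaw outer",(395,130),(140,290)),("farjaw",(335,95),(197,195)),("ball",(603,165),(118,440)),("anvil fl",(155,60),(360,70)),("anvil nl",(190,95),(300,150))):
    s=np.array(s)/3.2+[310,70]; d=np.array(d)/2.2+[320,140]
    print(n,tri(ray(ms,s),ray(md,d)))
print(pl(ray(ms,np.array((222,405))/3.2+[310,70]),.02),pl(ray(ms,np.array((205,432))/3.2+[310,70]),0), pl(ray(ms,np.array((118,345))/3.2+[310,70]),.02))
```

```text
nearjaw (array([ 0.44201174, -0.19517202,  0.26530647]), np.float64(0.002401092502707829))
nearjaw outer (array([ 0.42780007, -0.19360646,  0.2457204 ]), np.float64(0.017047164425569965))
farjaw (array([ 0.49368496, -0.19522944,  0.26154104]), np.float64(0.0026239168208779676))
ball (array([ 0.31977462, -0.23716185,  0.25020449]), np.float64(0.002307243938670818))
anvil fl (array([ 0.72103134, -0.2284184 ,  0.23905711]), np.float64(0.0022303033582807648))
anvil nl (array([ 0.64777258, -0.21575252,  0.21742038]), np.float64(0.026485708778919006))
[ 0.54660022 -0.17338589  0.02      ] [ 0.54803748 -0.16035947  0.        ] [ 0.68046493 -0.17650168  0.02      ]
```

Run:
```python
from h import *
ms,md=camera_model("scene"),camera_model("side")
print("drawer base right-near", pl(ray(ms,(247,203)),0), pl(ray(md,(308,193)),0)); print(tri(ray(ms,(243,140)),ray(md,(318,120))))
print("drawer left", pl(ray(ms,(152,226)),0))
print("redbox", pl(ray(ms,(250,200)),0), pl(ray(md,(322,203)),0))
```

```text
drawer base right-near [7.11128756e-01 1.00491901e-01 5.55111512e-17] [0.71786359 0.13093765 0.        ]
(array([0.71877066, 0.11325331, 0.18476074]), np.float64(0.05468009134158262))
drawer left [0.70967371 0.33159601 0.        ]
redbox [0.72291291 0.08675601 0.        ] [0.70846623 0.08169096 0.        ]
```

{"method": "play_rows", "body": {
  "rows": [
    [0,0,-0.333,0,0,0,-1],
    [0,0,-0.333,0,0,0,-1],
    [0,0,-0.333,0,0,0,-1],
    [0,0,-0.333,0,0,0,-1],
    [0,0,-0.2,0,0,0,-1]
  ]
}}

```text
clock: 0.65
position: [0.2583, -0.5655, 0.4554]
ee_rot: [-2.636, 1.694, 0.024]
force: [1.4, -0.1, 0.4]
width: 1.002
```

```bash
cat >> h.py <<'E'
def down(yaw):  # tool z down, tool x at yaw (deg)
    a=np.radians(yaw);c,s=np.cos(a),np.sin(a)
    return Ro.from_matrix(np.array([[c,s,0],[s,-c,0],[0,0,-1]]))
def plan(xyz,yaw,grip,step=.048,rot=8.0,dec=2):
    o=observe();p=o["position"].copy();R=Ro.from_rotvec(o["ee_rot"])
    T=down(yaw);xyz=np.array(xyz);rows=[]
    d=(R.inv()*T).magnitude()
    n=max(1,int(np.ceil(max(np.linalg.norm(xyz-p)/step,np.degrees(d)/rot))))
    rel=(R.inv()*T).as_rotvec()
    for i in range(n):
        sh=R.inv().apply((xyz-p)/(n-i))/.15
        tr=(R.inv()*T).as_rotvec()/(n-i)/.5
        r=np.round(np.r_[sh,tr],dec); rows.append([float(v) for v in r]+[grip])
        p=p+R.apply(r[:3]*.15); R=R*Ro.from_rotvec(r[3:]*.5)
    x=R.as_matrix()[:,0]
    print("n",n); print(str(rows).replace(".0,",",").replace("-0,","0,"))
    print("end",p.round(4),"yaw",np.degrees(np.arctan2(x[1],x[0])).round(2))
def st():
    o=observe();m=Ro.from_rotvec(o["ee_rot"]).as_matrix()
    print("t",round(o["clock"],2),"p",o["position"].round(4),"yaw",np.degrees(np.arctan2(m[1,0],m[0,0])).round(2),"tilt",np.degrees(np.arccos(-m[2,2])).round(2),"F",o["force"].round(1),"w",round(o["width"],3),"j",o["joints"].round(2))
E
python3 - <<'E'
from h import *
st();plan((0.542,-0.07,0.42),-21,-1)
E
```

```text
t 0.65 p [ 0.2583 -0.5655  0.4554] yaw -65.43 tilt 0.98 F [ 1.4 -0.1  0.4] w 1.002 j [ 1.02  0.36  0.05  1.13 -0.02  1.66 -0.07]
n 12
[[-0.18, -0.26, 0.02, 0, 0, -0.13, -1], [-0.17, -0.27, 0.02, 0, 0, -0.13, -1], [-0.15, -0.28, 0.02, 0, 0, -0.13, -1], [-0.13, -0.29, 0.02, 0, 0, -0.13, -1], [-0.11, -0.3, 0.02, 0, 0, -0.13, -1], [-0.09, -0.3, 0.02, 0, 0, -0.13, -1], [-0.07, -0.31, 0.02, 0, 0.01, -0.13, -1], [-0.05, -0.31, 0.03, 0, 0, -0.13, -1], [-0.04, -0.32, 0.02, 0, 0, -0.13, -1], [-0.01, -0.32, 0.03, -0.01, 0.01, -0.13, -1], [0, -0.31, 0.02, 0, 0, -0.13, -1], [0.03, -0.32, 0.02, -0.01, 0.01, -0.12, -1]]
end [ 0.5422 -0.0694  0.4207] yaw -21.03
```

{"method": "play_rows", "body": {
  "rows": [
    [-0.18,-0.26,0,0,0,-0.13,-1],
    [-0.17,-0.27,0,0,0,-0.13,-1],
    [-0.15,-0.28,0,0,0,-0.13,-1],
    [-0.13,-0.29,0,0,0,-0.13,-1],
    [-0.11,-0.3,0,0,0,-0.13,-1]
  ]
}}

```text
clock: 1.15
position: [0.3772, -0.3603, 0.4601]
ee_rot: [-2.879, 1.252, 0.014]
force: [1.7, -1.0, -0.4]
width: 1.003
```

{"method": "play_rows", "body": {
  "rows": [
    [-0.09,-0.3,0,0,0,-0.13,-1],
    [-0.07,-0.31,0,0,0,-0.13,-1],
    [-0.05,-0.31,0,0,0,-0.13,-1],
    [-0.04,-0.32,0,0,0,-0.13,-1],
    [-0.01,-0.32,0,0,0,-0.13,-1]
  ]
}}

```text
clock: 1.65
position: [0.4974, -0.1443, 0.4602]
ee_rot: [-3.048, 0.75, 0.014]
force: [1.0, -0.5, 0.2]
width: 0.997
```

Run:
```python
from h import *
st();plan((0.542,-0.08,0.28),-21,-1)
```

```text
t 1.65 p [ 0.4974 -0.1443  0.4602] yaw -27.63 tilt 0.52 F [ 1.  -0.5  0.2] w 0.997 j [ 0.45  0.19 -0.33  1.37  0.06  1.61 -0.36]
n 5
[[0.02, -0.1, 0.24, 0, 0, -0.05, -1], [0.02, -0.1, 0.24, 0, 0, -0.05, -1], [0.02, -0.1, 0.24, 0, 0.01, -0.04, -1], [0.02, -0.11, 0.24, 0, 0, -0.05, -1], [0.02, -0.1, 0.24, 0, 0.01, -0.04, -1]]
end [ 0.5421 -0.0805  0.2802] yaw -21.05
```

{"method": "play_rows", "body": {
  "rows": [
    [0.05,-0.28,0.1,0,0,-0.1,-1],
    [0.05,-0.22,0.2,0,0.01,-0.13,-1],
    [0,0,0.3,0,0,0,-1],
    [0,0,0.3,0,0,0,-1],
    [0,0,0.2,0,0,0,-1]
  ]
}}

```text
clock: 2.15
position: [0.5498, -0.0692, 0.2936]
ee_rot: [-3.087, 0.538, -0.009]
force: [-0.5, -0.3, 0.2]
width: 1.0
```

Run:
```python
from h import *
st();np.save("m1.npy",camera_model("wrist"));cv2.imwrite("pics/w1.png",get_image("wrist"))
```

```text
t 2.15 p [ 0.5498 -0.0692  0.2936] yaw -19.78 tilt 0.54 F [-0.5 -0.3  0.2] w 1.0 j [ 0.34  0.3  -0.4   1.63  0.12  1.23 -0.43]
```

View pics/w1.png

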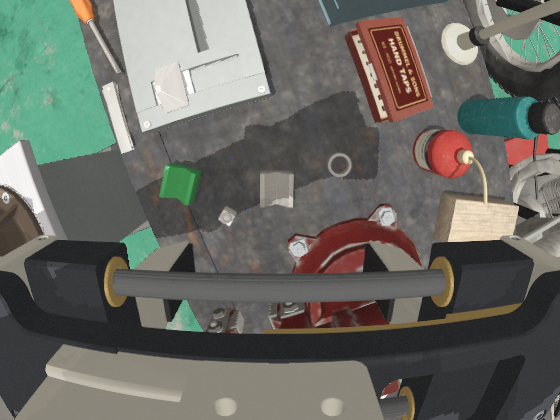

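The wrist picture shows the vee block at (277,189), the green look-alike at (180,185), the pivot block at (227,216), the ring at (340,165), and the vise flange below. I'll zoom in on the block.

Run:
```python
from h import *
crop("pics/w1.png","pics/w1c.png",245,155,70,65,9)
```

```text
(no output)
```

View pics/w1c.png

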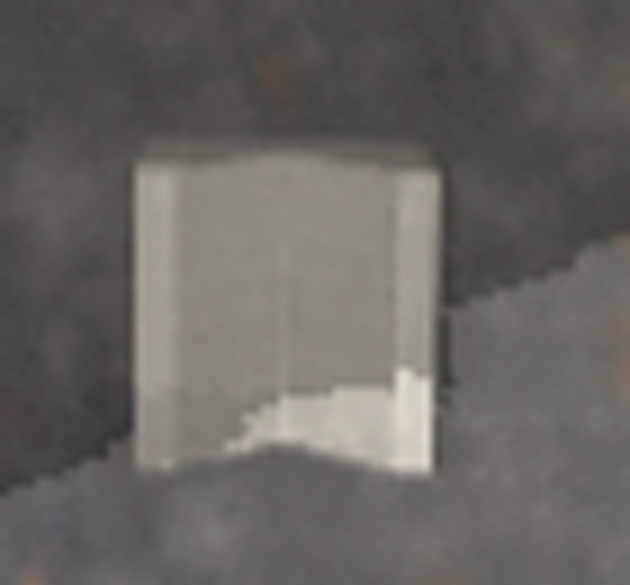

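Run:
```python
from h import *
m=np.load("m1.npy",allow_pickle=True).item()
C=np.array([(137,163),(440,170),(433,472),(137,470)])/9+[245,155]-.5+.5/9
P=np.array([pl(rayf(m,c),.034)[:2] for c in C]);print(P.round(4),P.mean(0))
for i in range(4): e=P[(i+1)%4]-P[i]; print(np.linalg.norm(e).round(4),np.degrees(np.arctan2(e[1],e[0])).round(1))
print("ring",pl(rayf(m,(340,165)),.016),"piv",pl(rayf(m,(227,215)),.028))
# deck corners visible
for c in ((150,123),(270,92)): print("deck",pl(rayf(m,c),.0565))
plan((*P.mean(0),0.12),-21.0,-0.3)
```

```text
[[ 0.5317 -0.0513]
 [ 0.5724 -0.0671]
 [ 0.5566 -0.1091]
 [ 0.5157 -0.094 ]] [ 0.54410192 -0.08040011]
0.0437 -21.2
0.0449 -110.5
0.0436 159.8
0.0456 69.5
ring [ 0.63634728 -0.07985509  0.016     ] piv [ 0.46864594 -0.09088246  0.028     ]
deck [0.42512777 0.06101687 0.0565    ]
deck [0.57927234 0.03971278 0.0565    ]
n 4
[[0, 0.02, 0.28, 0, 0, 0.01, -0.3], [0, 0.02, 0.28, 0, 0, 0.01, -0.3], [0, 0.02, 0.28, -0.01, 0, 0.01, -0.3], [0.01, 0.02, 0.29, 0, 0, 0.01, -0.3]]
end [ 0.5449 -0.0804  0.1196] yaw -20.94
```

{"method": "play_rows", "body": {
  "rows": [
    [0,0.02,0.28,0,0,0.01,-0.3],
    [0,0.02,0.28,0,0,0.01,-0.3],
    [0,0.02,0.28,0,0,0.01,-0.3],
    [0,0.02,0.28,0,0,0,-0.3]
  ]
}}

```text
clock: 2.6
position: [0.5484, -0.0801, 0.1228]
ee_rot: [-3.083, 0.563, -0.016]
force: [1.2, -0.4, -0.0]
width: 0.702
```

Run:
```python
from h import *
st();np.save("m2.npy",camera_model("wrist"));cv2.imwrite("pics/w2.png",get_image("wrist"))
plan((.5435,-.0805,.011),-20.8,-.3)
```

```text
t 2.6 p [ 0.5484 -0.0801  0.1228] yaw -20.72 tilt 0.72 F [ 1.2 -0.4 -0. ] w 0.702 j [ 0.33  0.46 -0.37  1.86  0.21  0.86 -0.5 ]
n 3
[[0, 0, 0.23, 0, 0, 0, -0.3], [0, 0, 0.24, -0.01, 0, 0, -0.3], [-0.01, 0, 0.23, 0, 0, 0, -0.3]]
end [ 0.5431 -0.0797  0.0113] yaw -20.74
```

View pics/w2.png

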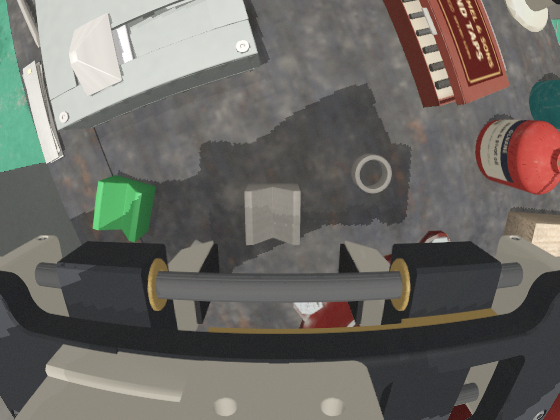

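The block sits between the open fingers, with its corners at about (246,188), (299,186), (300,244) and (247,244). I'll go down in two steps.

Run:
```python
from h import *
m=np.load("m2.npy",allow_pickle=True).item()
P=np.array([pl(rayf(m,c),.034)[:2] for c in ((246,188),(299,186),(300,244),(247,244))]);print(P.round(4),P.mean(0))
```

```text
[[ 0.5336 -0.0503]
 [ 0.5725 -0.0634]
 [ 0.5571 -0.1086]
 [ 0.5169 -0.0933]] [ 0.5450326  -0.07892365]
```

{"method": "play_rows", "body": {
  "rows": [
    [-0.01,0,0.23,0,0,0,-0.3],
    [-0.01,0,0.24,-0.01,0,0,-0.3],
    [-0.01,0,0.2,0,0,0,-0.3]
  ]
}}

```text
clock: 2.95
position: [0.5447, -0.0802, 0.0183]
ee_rot: [-3.089, 0.569, -0.009]
force: [0.2, -0.1, 0.5]
width: 0.649
```

Run:
```python
from h import *
st();cv2.imwrite("pics/s3.png",get_image("side"))
crop("pics/s3.png","pics/s3c.png",260,150,160,160,4)
plan((.5435,-.0805,.011),-20.8,-.3,dec=3)
```

```text
t 2.95 p [ 0.5447 -0.0802  0.0183] yaw -20.89 tilt 0.34 F [ 0.2 -0.1  0.5] w 0.649 j [ 0.27  0.6  -0.31  1.94  0.29  0.64 -0.59]
n 1
[[0.011, -0.002, 0.022, -0.001, 0, -0.003, -0.3]]
end [ 0.5436 -0.0805  0.011 ] yaw -20.8
```

View pics/s3c.png

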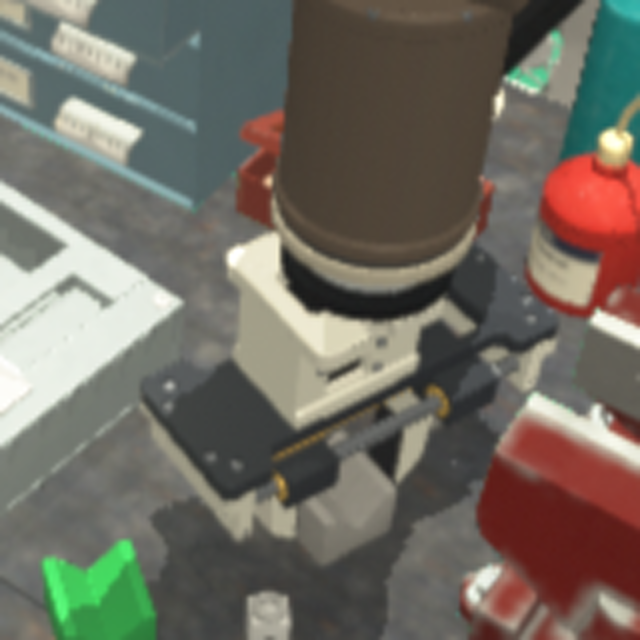

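The fingers straddle the block, which shows at (345,500) in the crop. Now I'll lower the last 8 mm and grip.

{"method": "play_rows", "body": {
  "rows": [
    [0,0,0.06,0,0,0,-0.3],
    [0,0,0,0,0,0,0.6],
    [0,0,0,0,0,0,0.6],
    [0,0,0,0,0,0,0.6],
    [0,0,0,0,0,0,0.6]
  ],
  "force": 35
}}

```text
clock: 3.5
position: [0.5456, -0.081, 0.0104]
ee_rot: [3.089, -0.571, 0.007]
force: [0.2, 0.7, -3.0]
width: 0.48
```

Run:
```python
from h import *
st()
```

```text
t 3.5 p [ 0.5456 -0.081   0.0104] yaw -20.95 tilt 0.26 F [ 0.2  0.7 -3. ] w 0.48 j [ 0.27  0.61 -0.3   1.94  0.3   0.63 -0.59]
```

{"method": "play_rows", "body": {
  "rows": [
    [0,0,-0.2,0,0,0,0.6],
    [0,0,-0.3,0,0,0,0.6],
    [0,0,-0.33,0,0,0,0.6],
    [0,0,-0.33,0,0,0,0.6],
    [0,0,-0.3,0,0,0,0.6]
  ]
}}

```text
clock: 4.0
position: [0.5396, -0.0808, 0.2322]
ee_rot: [3.088, -0.57, -0.013]
force: [2.3, -0.3, -4.1]
width: 0.481
```

Run:
```python
from h import *
st(); plan((.43,.178,.25),-95,.6)
```

```text
t 4.0 p [ 0.5396 -0.0808  0.2322] yaw -20.91 tilt 0.47 F [ 2.3 -0.3 -4.1] w 0.481 j [ 0.35  0.34 -0.4   1.73  0.14  1.11 -0.45]
n 10
[[-0.13, -0.14, -0.01, 0, 0, 0.26, 0.6], [-0.15, -0.12, -0.01, 0, 0, 0.26, 0.6], [-0.16, -0.1, -0.01, 0, 0, 0.26, 0.6], [-0.17, -0.07, -0.01, 0, 0, 0.26, 0.6], [-0.18, -0.05, -0.01, 0, 0, 0.26, 0.6], [-0.18, -0.03, -0.01, 0, 0, 0.26, 0.6], [-0.19, 0, -0.01, 0, 0, 0.26, 0.6], [-0.19, 0.02, -0.01, 0.01, 0, 0.26, 0.6], [-0.18, 0.04, -0.02, 0, 0, 0.25, 0.6], [-0.17, 0.06, -0.01, 0.01, 0, 0.26, 0.6]]
end [0.4306 0.1776 0.2497] yaw -95.11
```

{"method": "play_rows", "body": {
  "rows": [
    [-0.13,-0.14,-0.01,0,0,0.26,0.6],
    [-0.15,-0.12,-0.01,0,0,0.26,0.6],
    [-0.16,-0.1,-0.01,0,0,0.26,0.6],
    [-0.17,-0.07,-0.01,0,0,0.26,0.6],
    [-0.18,-0.05,-0.01,0,0,0.26,0.6]
  ]
}}

```text
clock: 4.5
position: [0.4875, 0.0489, 0.2505]
ee_rot: [-2.72, 1.567, -0.014]
force: [0.9, 0.3, -3.9]
width: 0.484
```

{"method": "play_rows", "body": {
  "rows": [
    [-0.18,-0.03,-0.01,0,0,0.26,0.6],
    [-0.19,0,-0.01,0,0,0.26,0.6],
    [-0.19,0.02,-0.01,0,0,0.26,0.6],
    [-0.18,0.04,-0.02,0,0,0.26,0.6],
    [-0.17,0.06,-0.01,0,0,0.26,0.6]
  ]
}}

```text
clock: 5.0
position: [0.4339, 0.184, 0.2613]
ee_rot: [-2.043, 2.379, -0.014]
force: [0.4, 0.1, -3.6]
width: 0.482
```

Run:
```python
from h import *
st();np.save("m3.npy",camera_model("wrist"));cv2.imwrite("pics/w3.png",get_image("wrist"))
```

```text
t 5.0 p [0.4339 0.184  0.2613] yaw -98.69 tilt 0.63 F [ 0.4  0.1 -3.6] w 0.482 j [-0.2   0.18 -0.36  1.86  0.08  1.11 -2.32]
```

View pics/w3.png

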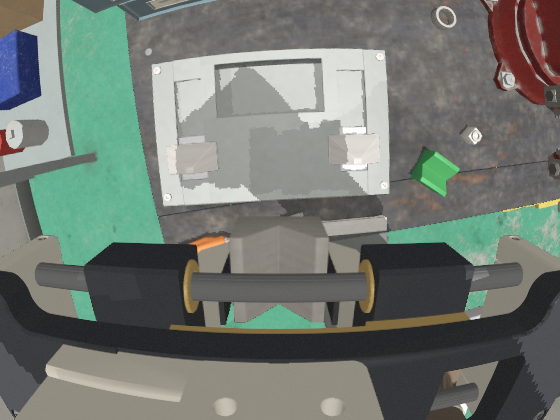

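The box fills the upper half of the picture. Its deck corners are at about (153,67), (385,52), (388,194) and (163,206), with the mouth spanning about (216–323, 60–115) and the catches at (195,157) and (354,150).

Run:
```python
from h import *
crop("pics/w3.png","pics/w3c.png",140,35,260,180,3)
```

```text
(no output)
```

View pics/w3c.png

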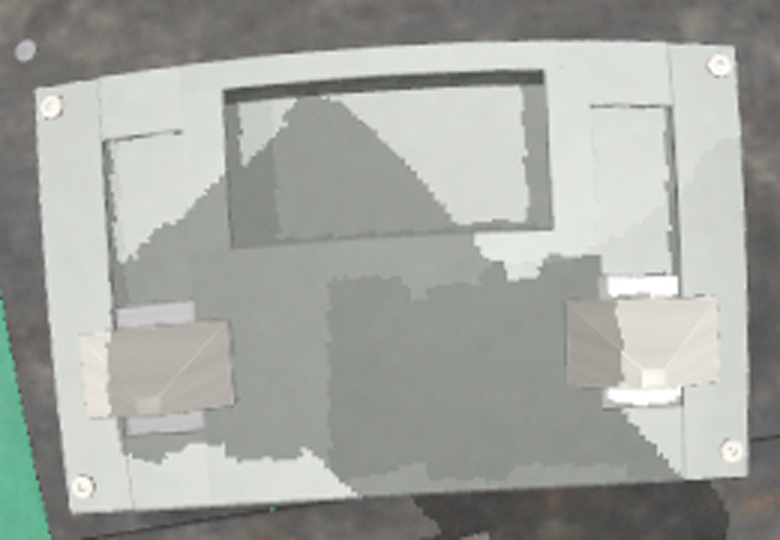

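```bash
cat >> h.py <<'E'
def fit2d(B,W):  # box->world rigid
    B,W=np.array(B),np.array(W);b,w=B.mean(0),W.mean(0)
    H=(B-b).T@(W-w);a=np.arctan2(H[0,1]-H[1,0],H[0,0]+H[1,1])
    R=np.array([[np.cos(a),-np.sin(a)],[np.sin(a),np.cos(a)]]);t=w-R@b
    return a,R,t,(W-(B@R.T+t))*1e3
E
python3 - <<'E'
from h import *
m=np.load("m3.npy",allow_pickle=True).item()
f=lambda c,z:pl(rayf(m,(np.array(c)+.5)/3-.5+[140,35]),z)[:2]
B=[(85,135),(85,-135),(-85,-135),(-85,135),(74,60),(74,-60),(12,-60),(12,60)]
C=[(36,90),(735,45),(748,475),(72,513),(223,90),(543,70),(552,230),(231,248)]
W=[f(c,.0565) for c in C]
a,R,t,res=fit2d(np.array(B)/1e3,W)
print(np.degrees(a),t,res.round(1).tolist())
for n,c in(("L",(147,405)),("R",(655,377))): print(n,(R.T@(f(c,.075)-t)*1e3).round(1))
E
```

```text
-5.429818188501903 [0.50708687 0.18094917] [[-0.7, -0.8], [-0.2, -0.0], [0.5, 0.2], [0.5, -0.6], [-0.5, -0.3], [-0.5, 0.7], [0.2, 0.8], [0.8, 0.0]]
L [-42.   92.5]
R [-42.5 -92.1]
```

Run:
```python
from h import *
plan((.5499,.1769,.13),-95.43,.6)
```

```text
n 4
[[-0.01, -0.2, 0.22, -0.01, 0, -0.03, 0.6], [-0.01, -0.19, 0.22, 0, 0, -0.03, 0.6], [0, -0.2, 0.22, -0.01, 0, -0.03, 0.6], [0, -0.2, 0.22, 0, 0, -0.04, 0.6]]
end [0.5505 0.1762 0.1304] yaw -95.4
```

{"method": "play_rows", "body": {
  "rows": [
    [-0.01,-0.2,0.2,-0.01,0,-0.03,0.6],
    [-0.01,-0.2,0.2,-0.01,0,-0.03,0.6],
    [0,-0.2,0.2,-0.01,0,-0.03,0.6],
    [0,-0.2,0.2,0,0,-0.04,0.6]
  ]
}}

```text
clock: 5.45
position: [0.5535, 0.1826, 0.1465]
ee_rot: [-2.124, 2.302, 0.002]
force: [-1.0, 0.7, -3.2]
width: 0.485
```

Run:
```python
from h import *
st();plan((.5499,.1769,.085),-95.43,.6)
for n in ("scene","side"): cv2.imwrite(f"pics/p4_{n}.png",get_image(n))
crop("pics/p4_scene.png","pics/p4c.png",150,100,220,200,3)
```

```text
t 5.45 p [0.5535 0.1826 0.1465] yaw -94.6 tilt 0.55 F [-1.   0.7 -3.2] w 0.485 j [-0.18  0.46 -0.32  1.76  0.17  0.93 -2.22]
n 2
[[0.02, 0.01, 0.2, -0.01, 0.01, 0.01, 0.6], [0.02, 0.01, 0.21, 0, 0.01, 0.02, 0.6]]
end [0.5502 0.1771 0.085 ] yaw -95.46
```

View pics/p4c.png

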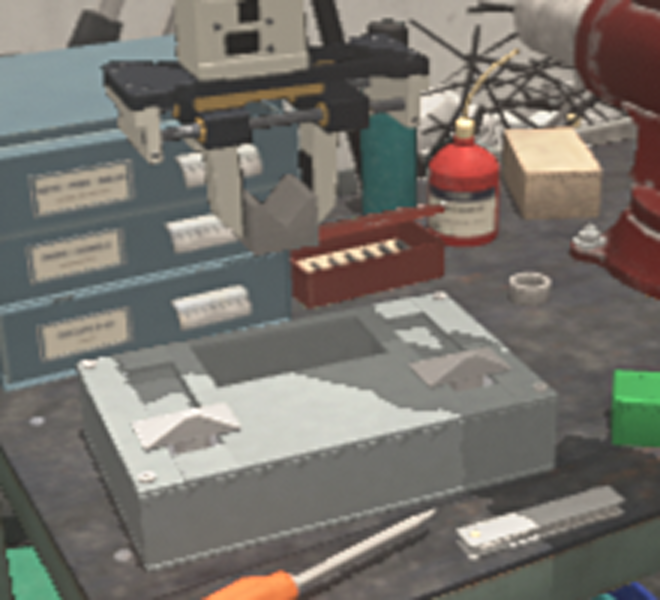

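The block is upright in the grip, above the mouth at crop (285,345). I'll lower to just above the deck and trim.

{"method": "play_rows", "body": {
  "rows": [
    [0.02,0.01,0.2,-0.01,0.01,0.01,0.6],
    [0.02,0.01,0.21,0,0.01,0.02,0.6],
    [0,0,0,0,0,0,0.6]
  ]
}}

```text
clock: 5.85
position: [0.5501, 0.1739, 0.0804]
ee_rot: [2.104, -2.323, -0.001]
force: [-0.7, -0.1, -4.2]
width: 0.481
```

Run:
```python
from h import *
st();plan((.5499,.1769,.08),-95.43,.6,dec=3)
```

```text
t 5.85 p [0.5501 0.1739 0.0804] yaw -95.66 tilt 0.41 F [-0.7 -0.1 -4.2] w 0.481 j [-0.19  0.54 -0.29  1.83  0.21  0.81 -2.26]
n 1
[[-0.02, 0.004, 0.002, 0.01, -0.01, -0.008, 0.6]]
end [0.5498 0.1769 0.0801] yaw -95.43
```

{"method": "play_rows", "body": {
  "rows": [
    [-0.02,0,0.1,0,0,0,0.6],
    [0,0,0.16,0,0,0,0.6],
    [0,0,0.12,0,0,0,0.6],
    [0,0,0,0,0,0,0.6]
  ]
}}

```text
clock: 6.25
position: [0.5529, 0.1795, 0.0267]
ee_rot: [-2.111, 2.325, -0.003]
force: [0.0, -0.2, -3.5]
width: 0.486
```

Run:
```python
from h import *
st()
```

```text
t 6.25 p [0.5529 0.1795 0.0267] yaw -95.53 tilt 0.11 F [ 0.  -0.2 -3.5] w 0.486 j [-0.22  0.62 -0.27  1.86  0.24  0.7  -2.29]
```

{"method": "play_rows", "body": {
  "rows": [
    [0,0.01,0.06,0,0,0,0.6],
    [0,0.01,0.015,0,0,0,0.6],
    [0,0,0,0,0,0,0.6]
  ]
}}

```text
clock: 6.55
position: [0.5516, 0.1814, 0.018]
ee_rot: [-2.109, 2.321, -0.005]
force: [0.0, -0.2, -2.7]
width: 0.482
```

Run:
```python
from h import *
st()
```

```text
t 6.55 p [0.5516 0.1814 0.018 ] yaw -95.47 tilt 0.37 F [ 0.  -0.2 -2.7] w 0.482 j [-0.22  0.63 -0.27  1.87  0.25  0.67 -2.3 ]
```

{"method": "play_rows", "body": {
  "rows": [
    [0.01,0,0.02,0,0,0,0.6],
    [0,0,0.01,0,0,0,0.6],
    [0,0,0,0,0,0,0.6]
  ]
}}

```text
clock: 6.85
position: [0.5524, 0.1802, 0.0147]
ee_rot: [-2.107, 2.319, -0.006]
force: [0.2, 0.2, -3.2]
width: 0.481
```

Run:
```python
from h import *
st()
```

```text
t 6.85 p [0.5524 0.1802 0.0147] yaw -95.47 tilt 0.51 F [ 0.2  0.2 -3.2] w 0.481 j [-0.22  0.63 -0.26  1.87  0.25  0.66 -2.3 ]
```

{"method": "play_rows", "body": {
  "rows": [
    [0,0,0.01,0,0,0,0.6],
    [0,0,0,0,0,0,-0.15],
    [0,0,0,0,0,0,-0.15],
    [0,0,0,0,0,0,-0.15]
  ],
  "force": 20
}}

```text
clock: 7.25
position: [0.5537, 0.1807, 0.0143]
ee_rot: [-2.106, 2.317, -0.008]
force: [0.2, 0.7, 0.2]
width: 0.573
```

{"method": "play_rows", "body": {
  "rows": [
    [0,0,-0.1,0,0,0,-0.15],
    [0,0,-0.25,0,0,0,-0.15],
    [0,0,-0.33,0,0,0,-0.15],
    [0,0,-0.3,0,0,0,-0.15],
    [0,0.33,-0.05,0,0,0,-0.15]
  ]
}}

```text
clock: 7.75
position: [0.5076, 0.1846, 0.1771]
ee_rot: [-2.099, 2.319, -0.008]
force: [-0.6, 0.9, -0.2]
width: 0.573
```

{"method": "play_rows", "body": {
  "rows": [
    [0,0.33,0,0,0,0,1],
    [0,0.25,0,0,0,0,1],
    [0,0,0,0,0,0,1]
  ]
}}

```text
clock: 8.05
position: [0.4152, 0.1952, 0.1822]
ee_rot: [-2.098, 2.31, -0.012]
force: [1.1, -1.0, 0.2]
width: 0.364
```

Run:
```python
from h import *
st();np.save("m5.npy",camera_model("wrist"));cv2.imwrite("pics/w5.png",get_image("wrist"))
```

```text
t 8.05 p [0.4152 0.1952 0.1822] yaw -95.49 tilt 1.27 F [ 1.1 -1.   0.2] w 0.364 j [-0.23  0.23 -0.38  2.01  0.12  0.89 -2.35]
```

View pics/w5.png

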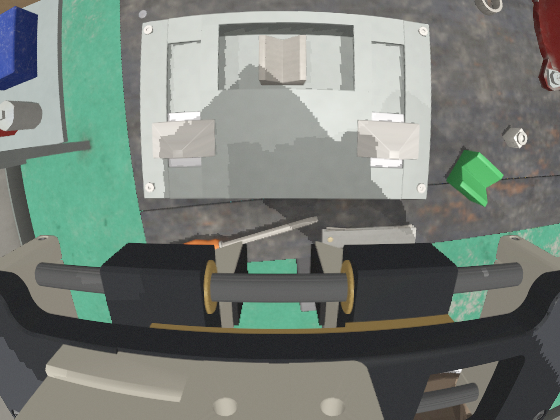

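The block stands in the well at (283,58), and the catches are at about (183,138) and (388,138). Next I'll move behind the left catch with the fingers shut.

```bash
cat >> h.py <<'E'
A=np.radians(-5.43);RB=np.array([[np.cos(A),-np.sin(A)],[np.sin(A),np.cos(A)]]);TB=np.array([.5071,.1809])
def bw(x,y,z): return (*(TB+RB@np.array([x,y])/1e3),z)
def sb():
    st();print("box xy mm",(RB.T@(observe()["position"][:2]-TB)*1e3).round(1))
def toolbox(): # box directions in tool axes
    pass
E
python3 - <<'E'
from h import *
sb();plan(bw(-78,92,.1),-95.43,1)
E
```

```text
t 8.1 p [0.4177 0.1952 0.1827] yaw -95.56 tilt 1.4 F [0.5 0.7 0.6] w 0.32 j [-0.23  0.23 -0.38  2.01  0.12  0.89 -2.35]
box xy mm [-90.3   5.7]
n 3
[[-0.19, -0.02, 0.19, -0.01, 0.01, 0, 1], [-0.19, -0.03, 0.18, -0.02, 0.01, 0, 1], [-0.19, -0.02, 0.19, -0.01, 0, 0, 1]]
end [0.4377 0.2796 0.0994] yaw -95.57
```

{"method": "play_rows", "body": {
  "rows": [
    [-0.19,-0.02,0.19,-0.01,0.01,0,1],
    [-0.19,-0.03,0.18,-0.02,0.01,0,1],
    [-0.19,-0.02,0.19,-0.01,0,0,1],
    [0,0,0,0,0,0,1]
  ]
}}

```text
clock: 8.5
position: [0.4454, 0.2823, 0.1016]
ee_rot: [-2.097, 2.324, -0.008]
force: [-0.6, -0.1, -0.1]
width: 0.011
```

Run:
```python
from h import *
sb();plan(bw(-74,92,.064),-95.43,1)
np.save("m6.npy",camera_model("wrist"));cv2.imwrite("pics/w6.png",get_image("wrist"))
```

```text
t 8.5 p [0.4454 0.2823 0.1016] yaw -95.9 tilt 0.71 F [-0.6 -0.1 -0.1] w 0.011 j [-0.4   0.45 -0.36  1.94  0.23  0.78 -2.56]
box xy mm [-71.   95.1]
n 1
[[0.02, 0.02, 0.25, -0.02, 0.01, -0.02, 1]]
end [0.4426 0.2798 0.0641] yaw -95.33
```

View pics/w6.png

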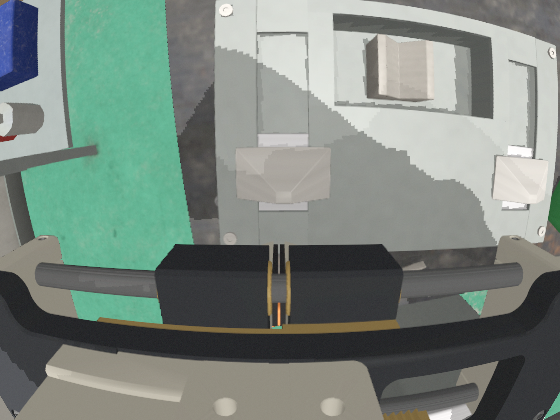

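{"method": "play_rows", "body": {
  "rows": [
    [0.02,0.02,0.15,-0.02,0.01,-0.02,1],
    [0,0,0.09,0,0,0,1],
    [0,0,0,0,0,0,1]
  ]
}}

```text
clock: 8.85
position: [0.4465, 0.2768, 0.0685]
ee_rot: [-2.108, 2.323, -0.007]
force: [0.9, -0.3, 0.3]
width: 0.009
```

Run:
```python
from h import *
sb();plan(bw(-55,92,.064),-95.43,1,dec=3)
```

```text
t 8.85 p [0.4465 0.2768 0.0685] yaw -95.56 tilt 0.37 F [ 0.9 -0.3  0.3] w 0.009 j [-0.4   0.49 -0.34  1.97  0.25  0.72 -2.57]
box xy mm [-69.4  89.7]
n 1
[[-0.015, -0.096, 0.031, -0.013, 0.001, -0.005, 1]]
end [0.461  0.2776 0.0639] yaw -95.42
```

{"method": "play_rows", "body": {
  "rows": [
    [-0.01,-0.06,0.02,-0.01,0,0,1],
    [0,-0.04,0.01,0,0,0,1],
    [0,-0.04,0,0,0,0,1],
    [0,0,0,0,0,0,1]
  ]
}}

```text
clock: 9.25
position: [0.4705, 0.2757, 0.0668]
ee_rot: [-2.106, 2.326, -0.002]
force: [0.1, -0.8, -0.5]
width: 0.006
```

Run:
```python
from h import *
sb();np.save("m7.npy",camera_model("wrist"));cv2.imwrite("pics/w7.png",get_image("wrist"))
```

```text
t 9.25 p [0.4705 0.2757 0.0668] yaw -95.68 tilt 0.2 F [ 0.1 -0.8 -0.5] w 0.006 j [-0.38  0.52 -0.34  1.92  0.25  0.74 -2.54]
box xy mm [-45.4  90.9]
```

View pics/w7.png

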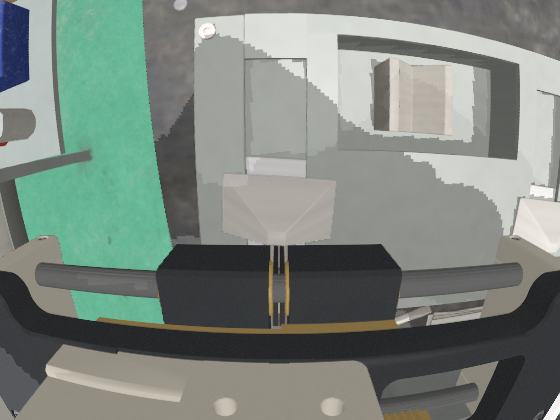

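```bash
cat >> h.py <<'E'
def wb(m,c,z): return (RB.T@(pl(rayf(m,c),z)[:2]-TB)*1e3).round(1)
E
python3 - <<'E'
from h import *
for f,pts in (("m3",[((147/3+140),405/3+35,.075),(80/3+140,335/3+35,.058),(230/3+140,320/3+35,.058)]),("m7",[(279,238,.075),(224,173,.058),(335,180,.058),(246,59,.0565),(306,59,.0565),(207,30,.0565),(197,18,.0565)])):
    m=np.load(f+".npy",allow_pickle=True).item()
    for p in pts: print(f,p[:2],wb(m,p[:2],p[2]))
E
```

```text
m3 (189.0, 170.0) [-42.4  92.2]
m3 (166.66666666666666, 146.66666666666669) [-14.9 121.6]
m3 (216.66666666666669, 141.66666666666669) [-14.7  61.9]
m7 (279, 238) [-29.7  90.9]
m7 (224, 173) [1.000e-01 1.195e+02]
m7 (335, 180) [-3.8 61.4]
m7 (246, 59) [ 59.7 107.4]
m7 (306, 59) [59.5 76.7]
m7 (207, 30) [ 77.1 128.1]
m7 (197, 18) [ 84.7 133.7]
```

The left catch moved to about -29 mm. The cover is about 12 mm ahead on the left. Now I'll cross behind to the right catch.

{"method": "play_rows", "body": {
  "rows": [
    [0,0.17,0,0,0,0,1],
    [0.3,0.01,0,0,0,0,1],
    [0.32,0,0,0,0,0,1],
    [0.32,0,0,0,0,0,1],
    [0.27,0,0,0,0,0,1]
  ]
}}

```text
clock: 9.8
position: [0.4275, 0.102, 0.0677]
ee_rot: [-2.112, 2.305, -0.002]
force: [1.3, -0.3, -0.2]
width: 0.003
```

Run:
```python
from h import *
sb();plan(bw(-66,-92,.065),-95.43,1,dec=3)
```

```text
t 9.8 p [0.4275 0.102  0.0677] yaw -95.01 tilt 0.88 F [ 1.3 -0.3 -0.2] w 0.003 j [-0.06  0.38 -0.36  2.18  0.23  0.6  -2.25]
box xy mm [-71.8 -86.1]
n 1
[[0.04, -0.038, 0.018, -0.022, 0.021, 0.015, 1]]
end [0.4327 0.0956 0.065 ] yaw -95.44
```

{"method": "play_rows", "body": {
  "rows": [
    [0.04,-0.04,0.01,-0.02,0.02,0.01,1],
    [0,-0.06,0,0,0,0,1],
    [0,-0.06,0,0,0,0,1],
    [0,-0.05,0,0,0,0,1],
    [0,0,0,0,0,0,1]
  ]
}}

```text
clock: 10.3
position: [0.4603, 0.0882, 0.0668]
ee_rot: [2.109, -2.328, 0.004]
force: [-0.1, 0.6, 0.5]
width: 0.005
```

Run:
```python
from h import *
sb();np.save("m8.npy",camera_model("wrist"));cv2.imwrite("pics/w8.png",get_image("wrist"))
```

```text
t 10.3 p [0.4603 0.0882 0.0668] yaw -95.66 tilt 0.15 F [-0.1  0.6  0.5] w 0.005 j [-0.04  0.43 -0.35  2.1   0.24  0.65 -2.21]
box xy mm [-37.8 -96.7]
```

View pics/w8.png

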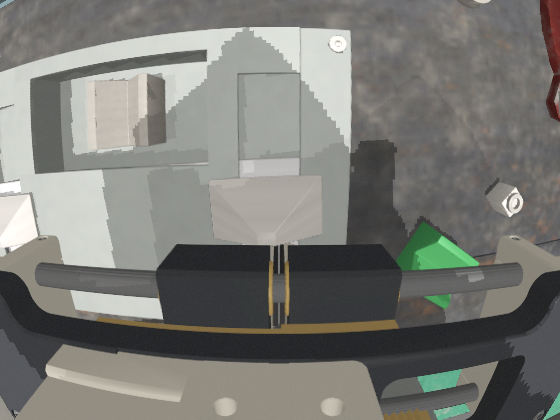

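Run:
```python
from h import *
m=np.load("m8.npy",allow_pickle=True).item()
for p in [(209,182,.058),(322,177,.058),(238,74,.0565),(299,73,.0565),(33,196,.058)]: print(p,wb(m,p[:2],p[2]))
```

```text
(209, 182, 0.058) [  3.1 -59.8]
(322, 177, 0.058) [   5.3 -119.2]
(238, 74, 0.0565) [ 59.3 -76. ]
(299, 73, 0.0565) [  59.5 -107.2]
(33, 196, 0.058) [-2.1 63.2]
```

{"method": "play_rows", "body": {
  "rows": [
    [0,0.13,0,0,0,0,1],
    [-0.31,0,0,0,0,0,1],
    [-0.32,0,0,0,0,0,1],
    [-0.32,0,0,0,0,0,1],
    [-0.28,0,0,0,0,0,1]
  ]
}}

```text
clock: 10.85
position: [0.4598, 0.2775, 0.0663]
ee_rot: [-2.101, 2.334, -0.007]
force: [1.2, -0.1, -0.4]
width: 0.005
```

Run:
```python
from h import *
sb();plan(bw(-27,92,.065),-95.43,1,dec=3)
```

```text
t 10.85 p [0.4598 0.2775 0.0663] yaw -96.02 tilt 0.25 F [ 1.2 -0.1 -0.4] w 0.005 j [-0.39  0.51 -0.34  1.94  0.25  0.73 -2.56]
box xy mm [-56.2  91.6]
n 1
[[-0.004, -0.194, 0.01, -0.008, -0.004, -0.021, 1]]
end [0.4888 0.275  0.0649] yaw -95.42
```

{"method": "play_rows", "body": {
  "rows": [
    [0,-0.05,0.01,0,0,-0.02,1],
    [0,-0.05,0,0,0,0,1],
    [0,-0.05,0,0,0,0,1],
    [0,-0.04,0,0,0,0,1],
    [0,0,0,0,0,0,1]
  ]
}}

```text
clock: 11.35
position: [0.4863, 0.2852, 0.0653]
ee_rot: [-2.125, 2.307, 0.002]
force: [0.1, 0.0, 0.0]
width: 0.006
```

Run:
```python
from h import *
sb();np.save("m9.npy",camera_model("wrist"));cv2.imwrite("pics/w9.png",get_image("wrist"))
```

```text
t 11.35 p [0.4863 0.2852 0.0653] yaw -94.7 tilt 0.27 F [0.1 0.  0. ] w 0.006 j [-0.38  0.55 -0.34  1.88  0.26  0.76 -2.51]
box xy mm [-30.6 101.9]
```

View pics/w9.png

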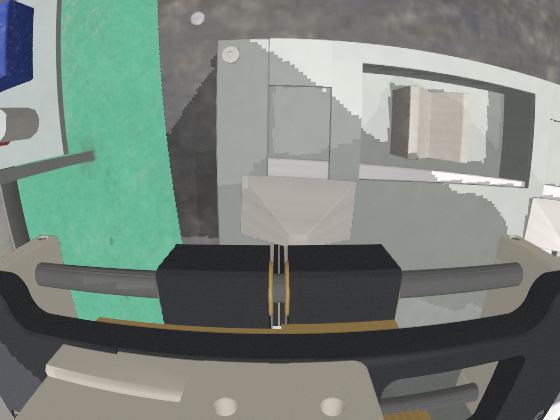

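Run:
```python
from h import *
m=np.load("m9.npy",allow_pickle=True).item()
for p in [(244,176,.058),(356,182,.058),(530,199,.058),(360,167,.05),(523,183,.05)]: print(p,wb(m,p[:2],p[2]))
```

```text
(244, 176, 0.058) [ 13.2 120.6]
(356, 182, 0.058) [11.  62.1]
(530, 199, 0.058) [  5.1 -62.1]
(360, 167, 0.05) [18.1 58.3]
(523, 183, 0.05) [ 14.1 -60.5]
```

{"method": "play_rows", "body": {
  "rows": [
    [0.06,0.12,0,0,0,0,1],
    [0.32,0,0,0,0,0.01,1],
    [0.32,0,0,0,0,0,1],
    [0.32,0,0,0,0,0,1],
    [0.27,0,0,0,0,0,1]
  ]
}}

```text
clock: 11.9
position: [0.4529, 0.0913, 0.0646]
ee_rot: [-2.118, 2.304, -0.0]
force: [-0.6, 0.1, 0.2]
width: 0.005
```

Run:
```python
from h import *
sb();plan(bw(-22,-92,.065),-95.43,1,dec=3)
```

```text
t 11.9 p [0.4529 0.0913 0.0646] yaw -94.82 tilt 0.7 F [-0.6  0.1  0.2] w 0.005 j [-0.03  0.42 -0.36  2.12  0.24  0.62 -2.21]
box xy mm [-45.5 -94.3]
n 1
[[-0.014, -0.157, -0.001, -0.017, 0.018, 0.021, 1]]
end [0.4765 0.0914 0.065 ] yaw -95.42
```

{"method": "play_rows", "body": {
  "rows": [
    [-0.03,-0.02,0,-0.02,0.02,0.02,1],
    [0,-0.05,0,0,0,0,1],
    [0,-0.05,0,0,0,0,1],
    [0,-0.04,0,0,0,0,1],
    [0,0,0,0,0,0,1]
  ]
}}

```text
clock: 12.4
position: [0.4771, 0.0838, 0.0644]
ee_rot: [2.095, -2.331, 0.003]
force: [-0.9, 0.3, -0.7]
width: 0.005
```

Run:
```python
from h import *
sb();np.save("m10.npy",camera_model("wrist"));cv2.imwrite("pics/w10.png",get_image("wrist"))
```

```text
t 12.4 p [0.4771 0.0838 0.0644] yaw -96.1 tilt 0.46 F [-0.9  0.3 -0.7] w 0.005 j [-0.02  0.45 -0.34  2.06  0.25  0.67 -2.21]
box xy mm [-20.7 -99.5]
```

View pics/w10.png

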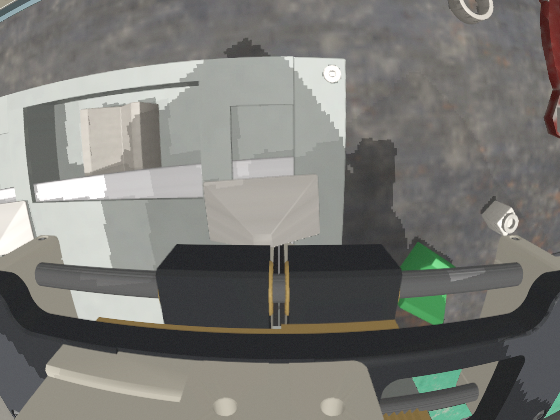

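Run:
```python
from h import *
m=np.load("m10.npy",allow_pickle=True).item()
for p in [(203,181,.058),(318,175,.058),(25,202,.058)]: print(p,wb(m,p[:2],p[2]))
```

```text
(203, 181, 0.058) [ 21.5 -60.5]
(318, 175, 0.058) [  23.7 -120. ]
(25, 202, 0.058) [13.2 65.7]
```

{"method": "play_rows", "body": {
  "rows": [
    [-0.06,0.14,0,0,0,0,1],
    [-0.31,0,0,0,0,-0.02,1],
    [-0.32,0,0,0,0,0,1],
    [-0.31,0,0,0,0,0,1],
    [-0.26,0,0,0,0,0,1]
  ]
}}

```text
clock: 12.95
position: [0.4772, 0.2774, 0.0631]
ee_rot: [2.102, -2.329, 0.008]
force: [0.6, -0.3, 0.6]
width: 0.005
```

Run:
```python
from h import *
sb();plan(bw(-11,92,.065),-95.43,1,dec=3)
```

```text
t 12.95 p [0.4772 0.2774 0.0631] yaw -95.88 tilt 0.38 F [ 0.6 -0.3  0.6] w 0.005 j [-0.38  0.54 -0.34  1.9   0.26  0.75 -2.54]
box xy mm [-38.9  93.3]
n 1
[[0.007, -0.186, -0.013, -0.001, -0.013, -0.016, 1]]
end [0.5049 0.2735 0.065 ] yaw -95.42
```

{"method": "play_rows", "body": {
  "rows": [
    [0.04,-0.03,-0.01,0,0,-0.02,1],
    [0.01,-0.05,0,0,0,0,1],
    [0,-0.05,0,0,0,0,1],
    [0,-0.05,0,0,0,0,1],
    [0,0,0,0,0,0,1]
  ]
}}

```text
clock: 13.45
position: [0.5029, 0.2772, 0.0648]
ee_rot: [-2.13, 2.309, 0.0]
force: [-0.7, 0.5, 0.0]
width: 0.002
```

Run:
```python
from h import *
sb();np.save("m11.npy",camera_model("wrist"));cv2.imwrite("pics/w11.png",get_image("wrist"))
```

```text
t 13.45 p [0.5029 0.2772 0.0648] yaw -94.62 tilt 0.01 F [-0.7  0.5  0. ] w 0.002 j [-0.35  0.56 -0.34  1.85  0.26  0.78 -2.49]
box xy mm [-13.3  95.5]
```

View pics/w11.png

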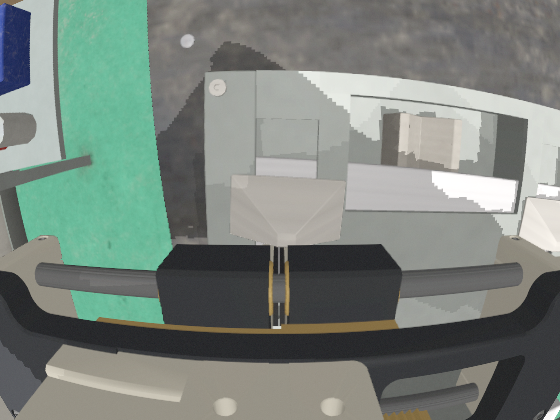

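{"method": "play_rows", "body": {
  "rows": [
    [0.06,0.14,0,0,0,0,1],
    [0.32,0,0,0,0,0.01,1],
    [0.31,0,0,0,0,0,1],
    [0.3,0,0,0,0,0,1],
    [0.24,0,0,0,0,0,1]
  ]
}}

```text
clock: 14.0
position: [0.4675, 0.0925, 0.0646]
ee_rot: [-2.123, 2.306, -0.002]
force: [0.8, -0.5, -0.5]
width: 0.004
```

Run:
```python
from h import *
sb();plan(bw(-3.5,-92,.065),-95.43,1,dec=3)
```

```text
t 14.0 p [0.4675 0.0925 0.0646] yaw -94.75 tilt 0.41 F [ 0.8 -0.5 -0.5] w 0.004 j [-0.03  0.44 -0.36  2.09  0.25  0.65 -2.21]
box xy mm [-31.1 -91.7]
n 1
[[0.004, -0.184, -0.002, -0.011, 0.009, 0.024, 1]]
end [0.4949 0.0896 0.0651] yaw -95.44
```

{"method": "play_rows", "body": {
  "rows": [
    [-0.03,-0.03,0,-0.01,0.01,0.02,1],
    [-0.01,-0.05,0,0,0,0,1],
    [0,-0.05,0,0,0,0,1],
    [0,-0.05,0,0,0,0,1],
    [0,0,0,0,0,0,1]
  ]
}}

```text
clock: 14.5
position: [0.4953, 0.0874, 0.0643]
ee_rot: [2.099, -2.33, 0.005]
force: [-0.5, 1.4, 0.7]
width: 0.008
```

Run:
```python
from h import *
sb();np.save("m12.npy",camera_model("wrist"));cv2.imwrite("pics/w12.png",get_image("wrist"))
```

```text
t 14.5 p [0.4953 0.0874 0.0643] yaw -95.96 tilt 0.36 F [-0.5  1.4  0.7] w 0.008 j [-0.02  0.47 -0.34  2.02  0.25  0.69 -2.2 ]
box xy mm [ -2.9 -94.2]
```

View pics/w12.png

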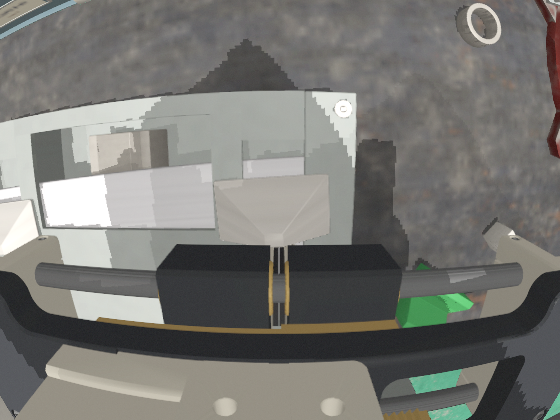

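Run:
```python
from h import *
m=np.load("m12.npy",allow_pickle=True).item()
for p in [(215,181,.058),(328,175,.058),(33,201,.058)]: print(p,wb(m,p[:2],p[2]))
```

```text
(215, 181, 0.058) [ 39.1 -61.4]
(328, 175, 0.058) [  41.6 -119.8]
(33, 201, 0.058) [31.  63.2]
```

{"method": "play_rows", "body": {
  "rows": [
    [-0.06,0.14,0,0,0,0,1],
    [-0.31,0,0,0,0,-0.02,1],
    [-0.3,0,0,0,0,0,1],
    [-0.3,0,0,0,0,0,1],
    [-0.25,0,0,0,0,0,1]
  ]
}}

```text
clock: 15.05
position: [0.4945, 0.2744, 0.0629]
ee_rot: [2.105, -2.328, 0.01]
force: [0.3, -0.0, 0.1]
width: 0.001
```

Run:
```python
from h import *
sb();plan(bw(6,92,.065),-95.43,1,dec=3)
```

```text
t 15.05 p [0.4945 0.2744 0.0629] yaw -95.76 tilt 0.39 F [ 0.3 -0.   0.1] w 0.001 j [-0.36  0.55 -0.34  1.87  0.26  0.76 -2.52]
box xy mm [-21.4  91.9]
n 1
[[-0.002, -0.182, -0.013, -0.006, -0.012, -0.011, 1]]
end [0.5217 0.2719 0.065 ] yaw -95.44
```

{"method": "play_rows", "body": {
  "rows": [
    [0.03,-0.03,-0.01,0,-0.01,-0.01,1],
    [0.01,-0.05,0,0,0,0,1],
    [0,-0.05,0,0,0,0,1],
    [0,-0.05,0,0,0,0,1],
    [0,0,0,0,0,0,1]
  ]
}}

```text
clock: 15.55
position: [0.5206, 0.2751, 0.0647]
ee_rot: [-2.122, 2.309, 0.003]
force: [-0.6, 0.3, 0.9]
width: 0.005
```

Run:
```python
from h import *
sb();np.save("m13.npy",camera_model("wrist"));cv2.imwrite("pics/w13.png",get_image("wrist"))
```

```text
t 15.55 p [0.5206 0.2751 0.0647] yaw -94.82 tilt 0.33 F [-0.6  0.3  0.9] w 0.005 j [-0.33  0.58 -0.34  1.82  0.26  0.79 -2.47]
box xy mm [ 4.5 95. ]
```

View pics/w13.png

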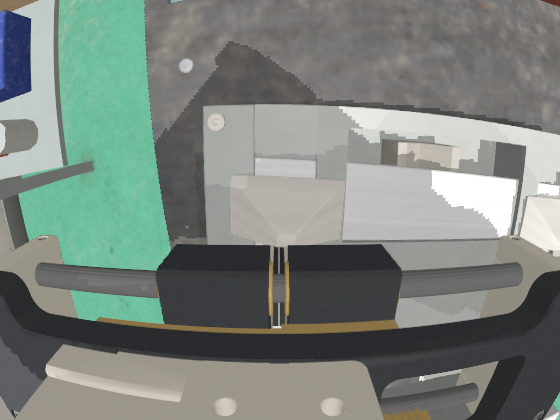

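{"method": "play_rows", "body": {
  "rows": [
    [0.06,0.14,0,0,0,0,1],
    [0.32,0,0,0,0,0.01,1],
    [0.31,0,0,0,0,0,1],
    [0.3,0,0,0,0,0,1],
    [0.24,0,0,0,0,0,1]
  ]
}}

```text
clock: 16.1
position: [0.4844, 0.0907, 0.0635]
ee_rot: [-2.116, 2.306, 0.001]
force: [1.4, -0.1, -0.6]
width: 0.008
```

Run:
```python
from h import *
sb();plan(bw(14,-92,.065),-95.43,1,dec=3)
```

```text
t 16.1 p [0.4844 0.0907 0.0635] yaw -94.92 tilt 0.7 F [ 1.4 -0.1 -0.6] w 0.008 j [-0.01  0.46 -0.36  2.05  0.25  0.66 -2.19]
box xy mm [-14.1 -91.9]
n 1
[[0.002, -0.187, -0.008, -0.016, 0.019, 0.018, 1]]
end [0.5123 0.088  0.0649] yaw -95.43
```

{"method": "play_rows", "body": {
  "rows": [
    [-0.03,-0.03,-0.01,-0.01,0.01,0.02,1],
    [-0.01,-0.05,0,0,0,0,1],
    [0,-0.05,0,0,0,0,1],
    [0,-0.05,0,0,0,0,1],
    [0,0,0,0,0,0,1]
  ]
}}

```text
clock: 16.6
position: [0.5125, 0.0854, 0.0647]
ee_rot: [2.1, -2.337, 0.002]
force: [-0.8, -0.4, 0.1]
width: 0.004
```

Run:
```python
from h import *
sb();np.save("m14.npy",camera_model("wrist"));cv2.imwrite("pics/w14.png",get_image("wrist"))
```

```text
t 16.6 p [0.5125 0.0854 0.0647] yaw -96.12 tilt 0.09 F [-0.8 -0.4  0.1] w 0.004 j [-0.01  0.49 -0.35  1.98  0.25  0.71 -2.19]
box xy mm [ 14.4 -94.6]
```

View pics/w14.png

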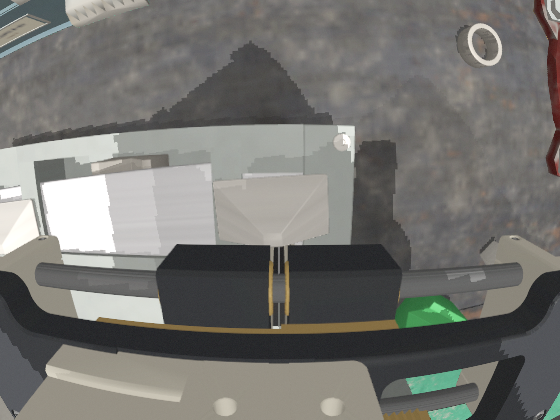

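{"method": "play_rows", "body": {
  "rows": [
    [-0.06,0.14,0,0,0,0,1],
    [-0.31,0,0,0,0,-0.02,1],
    [-0.3,0,0,0,0,0,1],
    [-0.3,0,0,0,0,0,1],
    [-0.25,0,0,0,0,0,1]
  ]
}}

```text
clock: 17.15
position: [0.5117, 0.2721, 0.064]
ee_rot: [-2.103, 2.332, -0.007]
force: [0.6, 0.6, -0.1]
width: 0.004
```

Run:
```python
from h import *
sb();plan(bw(23,92,.065),-95.43,1,dec=3)
```

```text
t 17.15 p [0.5117 0.2721 0.064 ] yaw -95.91 tilt 0.29 F [ 0.6  0.6 -0.1] w 0.004 j [-0.34  0.57 -0.34  1.84  0.26  0.78 -2.5 ]
box xy mm [-4.  91.2]
n 1
[[-0.007, -0.18, -0.006, -0.009, -0.004, -0.017, 1]]
end [0.5387 0.2704 0.0651] yaw -95.42
```

{"method": "play_rows", "body": {
  "rows": [
    [0.03,-0.03,-0.01,0,-0.01,-0.01,1],
    [0.01,-0.05,0,0,0,0,1],
    [0,-0.05,0,0,0,0,1],
    [0,-0.05,0,0,0,0,1],
    [0,0,0,0,0,0,1]
  ]
}}

```text
clock: 17.65
position: [0.5375, 0.2729, 0.0658]
ee_rot: [-2.117, 2.309, 0.005]
force: [0.8, -0.3, 0.9]
width: 0.006
```

Run:
```python
from h import *
sb();np.save("m15.npy",camera_model("wrist"));cv2.imwrite("pics/w15.png",get_image("wrist"))
```

```text
t 17.65 p [0.5375 0.2729 0.0658] yaw -94.97 tilt 0.58 F [ 0.8 -0.3  0.9] w 0.006 j [-0.32  0.59 -0.35  1.78  0.26  0.8  -2.45]
box xy mm [21.5 94.4]
```

View pics/w15.png

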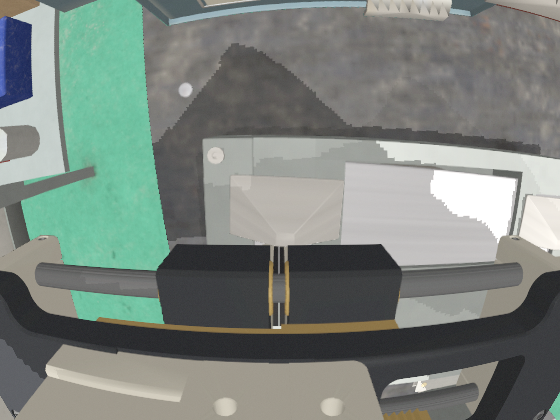

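{"method": "play_rows", "body": {
  "rows": [
    [0.06,0.14,0,0,0,0,1],
    [0.32,0,0,0,0,0.01,1],
    [0.31,0,0,0,0,0,1],
    [0.3,0,0,0,0,0,1],
    [0.24,0,0,0,0,0,1]
  ]
}}

```text
clock: 18.2
position: [0.5007, 0.0885, 0.0637]
ee_rot: [-2.11, 2.306, 0.003]
force: [0.4, 0.2, 1.2]
width: 0.002
```

Run:
```python
from h import *
sb();plan(bw(26,-92,.065),-95.43,1,dec=3)
```

```text
t 18.2 p [0.5007 0.0885 0.0637] yaw -95.06 tilt 0.92 F [0.4 0.2 1.2] w 0.002 j [ 0.    0.48 -0.36  2.02  0.25  0.67 -2.18]
box xy mm [  2.3 -92.6]
n 1
[[-0.003, -0.158, -0.007, -0.018, 0.026, 0.013, 1]]
end [0.5243 0.0869 0.065 ] yaw -95.44
```

{"method": "play_rows", "body": {
  "rows": [
    [-0.03,-0.03,-0.01,-0.01,0.02,0.01,1],
    [-0.01,-0.05,0,0,0,0,1],
    [0,-0.04,0,0,0,0,1],
    [0,-0.03,0,0,0,0,1],
    [0,0,0,0,0,0,1]
  ]
}}

```text
clock: 18.7
position: [0.5235, 0.0833, 0.0649]
ee_rot: [2.101, -2.334, 0.005]
force: [-0.6, -1.3, 0.7]
width: 0.008
```

Run:
```python
from h import *
sb()
```

```text
t 18.7 p [0.5235 0.0833 0.0649] yaw -95.99 tilt 0.18 F [-0.6 -1.3  0.7] w 0.008 j [-0.    0.51 -0.35  1.96  0.26  0.72 -2.18]
box xy mm [ 25.5 -95.7]
```

{"method": "play_rows", "body": {
  "rows": [
    [0,-0.02,0,0,0,0,1],
    [0,-0.02,0,0,0,0,1]
  ]
}}

```text
clock: 18.9
position: [0.5238, 0.0836, 0.0638]
ee_rot: [2.099, -2.323, -0.004]
force: [-12.7, -1.3, 9.7]
width: 0.007
```

Run:
```python
from h import *
sb()
```

```text
t 18.9 p [0.5238 0.0836 0.0638] yaw -95.79 tilt 0.62 F [-12.7  -1.3   9.7] w 0.007 j [-0.    0.51 -0.35  1.95  0.26  0.73 -2.18]
box xy mm [ 25.8 -95.3]
```

Resistance at the right end says it is home. Now the left end.

{"method": "play_rows", "body": {
  "rows": [
    [-0.06,0.12,0,0,0,0,1],
    [-0.31,0,0,0,0,-0.02,1],
    [-0.3,0,0,0,0,0,1],
    [-0.3,0,0,0,0,0,1],
    [-0.25,0,0,0,0,0,1]
  ]
}}

```text
clock: 19.4
position: [0.5253, 0.2702, 0.0622]
ee_rot: [2.105, -2.319, 0.0]
force: [0.2, -0.6, 0.0]
width: 0.006
```

Run:
```python
from h import *
sb();plan(bw(26,92,.065),-95.43,1,dec=3)
```

```text
t 19.4 p [0.5253 0.2702 0.0622] yaw -95.54 tilt 0.53 F [ 0.2 -0.6  0. ] w 0.006 j [-0.33  0.59 -0.34  1.8   0.26  0.8  -2.47]
box xy mm [ 9.6 90.6]
n 1
[[-0.01, -0.109, -0.019, 0.012, -0.014, -0.004, 1]]
end [0.5417 0.2701 0.065 ] yaw -95.42
```

{"method": "play_rows", "body": {
  "rows": [
    [0.02,-0.03,-0.02,0.01,-0.01,0,1],
    [0.01,-0.04,0,0,0,0,1],
    [0,-0.03,0,0,0,0,1],
    [0,-0.02,0,0,0,0,1],
    [0,-0.02,0,0,0,0,1]
  ]
}}

```text
clock: 19.9
position: [0.5427, 0.2747, 0.0654]
ee_rot: [-2.126, 2.313, 0.011]
force: [-17.7, 2.9, 13.6]
width: 0.003
```

Run:
```python
from h import *
sb()
```

```text
t 19.9 p [0.5427 0.2747 0.0654] yaw -94.82 tilt 0.4 F [-17.7   2.9  13.6] w 0.003 j [-0.31  0.61 -0.35  1.76  0.26  0.82 -2.44]
box xy mm [26.6 96.8]
```

Both ends have met resistance. I'll back off, rise and look at the whole cover.

{"method": "play_rows", "body": {
  "rows": [
    [0,0.15,0,0,0,0,1],
    [0.15,0.25,-0.1,0,0,0,1],
    [0.25,0.25,-0.25,0,0,0,1],
    [0.25,0.25,-0.25,0,0,0,1],
    [0,0,0,0,0,0,1]
  ]
}}

```text
clock: 20.4
position: [0.4167, 0.1968, 0.1387]
ee_rot: [2.114, -2.319, -0.009]
force: [0.0, 0.4, 0.4]
width: 0.004
```

Run:
```python
from h import *
sb();np.save("m16.npy",camera_model("wrist"));cv2.imwrite("pics/w16.png",get_image("wrist"))
crop("pics/w16.png","pics/w16c.png",100,30,350,220,2.2)
```

```text
t 20.4 p [0.4167 0.1968 0.1387] yaw -95.29 tilt 0.37 F [0.  0.4 0.4] w 0.004 j [-0.21  0.31 -0.42  2.04  0.17  0.83 -2.39]
box xy mm [-91.5   7.3]
```

View pics/w16.png

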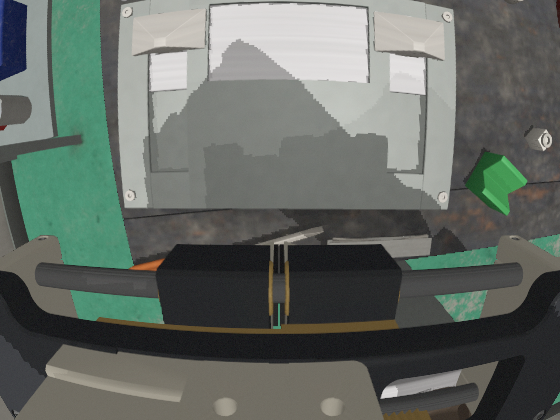

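View pics/w16c.png

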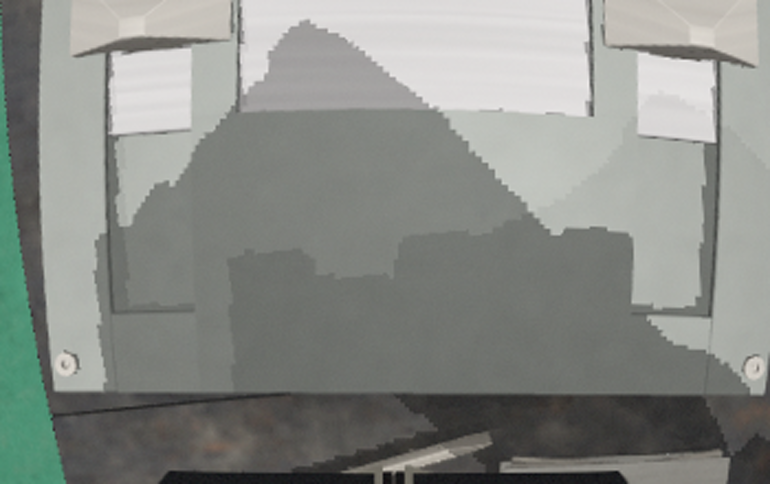

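Run:
```python
from h import *
m=np.load("m16.npy",allow_pickle=True).item()
g=lambda c,z:wb(m,(np.array(c)+.5)/2.2-.5+[100,30],z)
for n,c,z in (("coveredge L",(112,135),.05),("L2",(190,131),.05),("R2",(638,136),.05),("R",(713,142),.05),("topL",(133,32),.075),("topR",(702,37),.075),("topL near",(133,38),.075),("topR near",(702,43),.075),("footL",(75,54),.058),("footL2",(230,39),.058),("footR2",(606,45),.058),("footR",(755,66),.058),("slotL",(112,313),.0565),("slotL2",(193,311),.0565),("slotR2",(632,315),.0565),("slotR",(710,317),.0565),("deckn",(300,393),.0565)): print(n,g(c,z))
```

```text
coveredge L [  8.4 108.1]
L2 [ 7.5 78.5]
R2 [  7.2 -78.1]
R [   7.9 -107.8]
topL [39.3 91. ]
topR [ 40.3 -92.3]
topL near [37.2 90.9]
topR near [ 38.2 -92.2]
footL [ 38.5 119.6]
footL2 [37.9 62.5]
footR2 [ 37.5 -63.9]
footR [  37.2 -121.4]
slotL [-55.6 108. ]
slotL2 [-55.6  77.2]
slotR2 [-56.3 -76.1]
slotR [ -56.  -106.9]
deckn [-85.   40.2]
```

The cover's rear edge reads box x 7.5–8.4 on the left and 7.2–7.9 on the right, against 8 when shut. The near faces of the catches read about 37.5 mm (shut = 37), so both ends are home. I'll take one last look with the fixed cameras before handing in.

Run:
```python
from h import *
cv2.imwrite("pics/f_side.png",get_image("side"));sb()
crop("pics/f_side.png","pics/f_sc.png",140,140,260,190,3)
```

```text
t 20.5 p [0.4194 0.1991 0.1372] yaw -95.29 tilt 0.39 F [ 0.2 -0.1 -0.3] w 0.005 j [-0.21  0.32 -0.42  2.03  0.17  0.82 -2.39]
box xy mm [-89.    9.9]
```

View pics/f_sc.png

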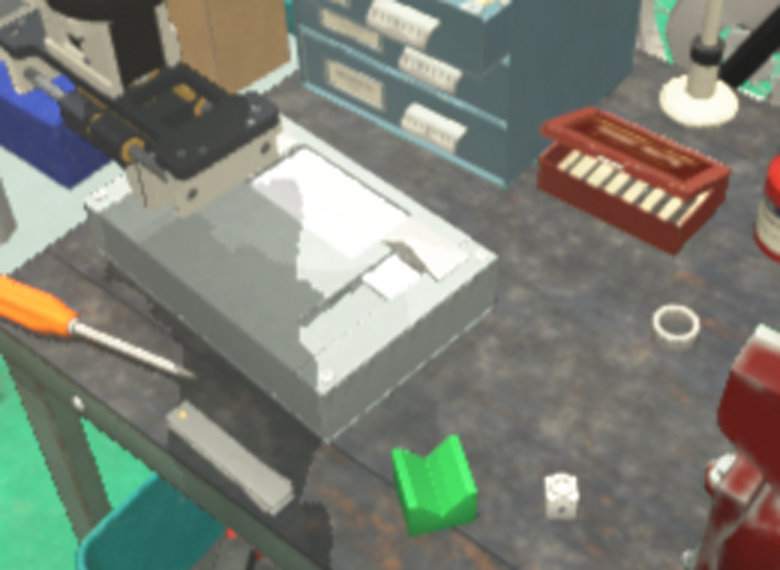

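The cover closes the mouth at crop (330,200), and the ring (676,325), pivot block (561,495) and green block stand where they were. The robot is clear of everything, so I'm handing in.

```bash
python3 -c "
from cell import sign_off;print(sign_off())"
```

```text
the job is handed in; nothing more can be done
None
```

The job is handed in at about 20.5 s of the 70 s allowed. `sign_off` gave no verdict.

**What I did:** I gripped the grey vee block over its side faces, stood it on the well floor and let it go. I then worked the cover shut with alternating pushes of roughly 13–20 mm at the left and right catches. One catch was never more than about 13 mm ahead, and it did not jam.

**Last checks:**
- **Cover:** both ends met resistance, about 13 N on the right and 18 N on the left. The wrist picture put the cover's rear edge at box x 7.2–8.4 mm (8 when shut) and the catches' near faces at about 37.2–38.5 mm (37 when shut).
- **Catch tops:** the top points read lower, 39.3 and 40.3 mm against 43 mm. They were hard to pick out near the edge of the picture, so I relied on the other two measurements.
- **Vee block:** I saw it standing in the well before closing the cover, but could not see it afterwards.
- **Bystanders:** the ring, the pivot block and the green look-alike looked unmoved in the last side picture. I did not re-measure them.
- **Robot:** it was clear of everything, with the force reading near zero.

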